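Press a taped seam by walking the bar, then close and clip the press board

TASK

Pick the stray buckle halves off the press board into the hardware tub, then press the taped seam with the steel bar: lay it flat on the tape against the end stop, and walk it end over end down the tape (stand it up on its leading end, lay it over) so that it rests a moment on each of the three bar lengths of the tape in turn. Then put the bar back in its cradle, lower the clear cover gently onto the rails without slamming it, and fold its three clip flaps fully down over the front rail. Leave the thread cone, the tape roll and the marker where they are.

Things in the scene. Friction and masses are not known exactly. Their poses are not given: they have to be found in the camera images.
- board: Seam press board: fixed plywood base 180 x 540 x 18 mm. Origin under its centre, x away from the robot across it, y along it. A grey panel 112 mm wide lies on it, its top 24 mm above the bench, with a tan tape 34 x 430 mm along it at x = -2, y = +215 to -215 mm. Rails along its front (x = -90 to -76) and back (x = 74 to 90 mm) have their tops 48 mm above the bench.
- length1 (a point): Where the middle of the bar is when it lies on the first length of the tape (10 mm above the panel), its end against the end stop: a steel block at the left (+y) end of the tape, 50 mm wide, 22 mm thick, top 42 mm above the bench, its face at y = +215 mm of the board. Axes as the board's.
- length2 (a point): The same for the second length: one bar length plus one bar thickness (150 mm) further towards -y.
- length3 (a point): The same for the third and last length, 150 mm further: its end is at the end of the tape.
- turn1 (a point): Point on the panel's surface under the middle of the bar's foot when the bar stands on end between first and second length (140 mm from the end stop's face).
- turn2 (a point): The same between second and third length (290 mm from the end stop's face).
- bar_mid (a point): Centre of the steel press bar: 130 mm long (y), 28 wide (x), 20 thick (z), about 0.5 kg; it stands on its square ends. Ball knobs (radius 8) on both long sides, half-way up, 50 mm either way from the middle: 42 mm over a pair. Lightly held (20 N) by a pair of knobs it swivels under its weight, but within about 30 degrees of upright it turns with the hand; held by its plain middle it does not swivel. Starts in its cradle.
- bar_end_a (a point): Centre of the bar's +y end face.
- bar_end_b (a point): Centre of the bar's -y end face.
- cradle_seat (a point): Centre of the bar when it lies in its cradle, along y: a wooden rest fixed to the bench, base 85 x 130 x 10 mm with two cross pieces (12 mm thick, 31 mm either way from the middle) on which the bar lies, its underside 28 mm above the bench, between cheeks 10 mm high and 49 mm apart. The fingers have room between the cross pieces.
- tub: Open translucent hardware tub, fixed, 140 x 190 x 75 mm, walls 4 mm; origin: centre of its underside.
- cover (a joint): Hinge of the board's clear cover in an aluminium frame (530 mm along y, 6 mm thick). 0: lying shut on the rails; grows as it opens up and away from the robot; starts about 1.8 rad (leaning back a little), end of travel 2.0 rad. Friction hinge: it stays where it is left; about 4 to 7 N at the edge moves it.
- hinge (a point): Middle of the cover's hinge axis (along the board's y, half-way through the cover's thickness), at x = 88 mm of the board, 51 mm above the bench. The cover runs 178 mm from it to its front edge; a bar handle 90 mm long stands 30 mm off the cover's upper face at the middle, 22 mm from the front edge.
- clip1 (a joint): Clip flap 1, black, 42 mm wide, 34 mm long, 4 mm thick, hinged 3 mm outside the cover's front edge, level with it, 170 mm left (+y) of the cover's middle. With the cover shut: 0 = folded fully down over the front rail, 1.57 = straight out towards the robot, more = raised. Stays where it is left; under 2 N turns it. Starts at 1.4 to 2.2 rad.
- clip2 (a joint): Clip flap 2, black, 42 mm wide, 34 mm long, 4 mm thick, hinged 3 mm outside the cover's front edge, level with it, at the cover's middle. With the cover shut: 0 = folded fully down over the front rail, 1.57 = straight out towards the robot, more = raised. Stays where it is left; under 2 N turns it. Starts at 1.4 to 2.2 rad.
- clip3 (a joint): Clip flap 3, black, 42 mm wide, 34 mm long, 4 mm thick, hinged 3 mm outside the cover's front edge, level with it, 170 mm right (-y) of the cover's middle. With the cover shut: 0 = folded fully down over the front rail, 1.57 = straight out towards the robot, more = raised. Stays where it is left; under 2 N turns it. Starts at 1.4 to 2.2 rad.
- buckle1_mid (a point): Centre (half-way up) of a stray black plastic buckle half, 45 x 34 x 13 mm along its x, y, z: a block 34 mm wide at x = -21 to +3 mm, then two prongs 30 mm over their outsides to x = +24 mm. Starts lying flat on the panel. May be absent.
- buckle2_mid (a point): Centre (half-way up) of a stray black plastic buckle half, 45 x 34 x 13 mm along its x, y, z: a block 34 mm wide at x = -21 to +3 mm, then two prongs 30 mm over their outsides to x = +24 mm. Starts lying flat on the panel. May be absent.
- buckle3_mid (a point): Centre (half-way up) of a stray black plastic buckle half, 45 x 34 x 13 mm along its x, y, z: a block 34 mm wide at x = -21 to +3 mm, then two prongs 30 mm over their outsides to x = +24 mm. Starts lying flat on the panel. May be absent.
- buckle4_mid (a point): Centre (half-way up) of a stray black plastic buckle half, 45 x 34 x 13 mm along its x, y, z: a block 34 mm wide at x = -21 to +3 mm, then two prongs 30 mm over their outsides to x = +24 mm. Starts lying flat on the panel. May be absent.
- thread_cone: Bystander: cone of olive thread, 64 mm across, 115 mm tall; origin under its centre.
- tape_roll: Bystander: roll of tan tape lying flat, 84 mm across, 25 mm high; origin under its centre.
- marker: Bystander: marker pen lying on the bench, 135 mm long along its x, 18 mm thick; origin under its middle.
Not all that is in view belongs to the job. Leave any purple look-alike of the part that bears bar_mid alone.

How it is judged:
By the outcome, as a careful person would: the job done as asked, in the order asked, and still so for the second after the job is handed in, with the robot touching nothing.
Of buckle1, buckle2, buckle3, buckle4 only 2 to 3 are there at a start; the rules pass over those that are not, and their reading is None.
At some moment in a run one of buckle1, buckle2, buckle3, buckle4 may be knocked a few centimetres aside while the robot is not near it.
Once in a run the grip may slacken for a moment while it holds something.
It also fails if it takes over 210 s, if anything falls off the work surface, if the arm or the gripper's body presses on something with over 40 N, if the wrist force passes 120 N, or if a joint passes its speed limit or range.

ROBOT

A 7-joint arm with a two-finger parallel gripper is mounted at the origin on the work surface. World frame = base frame: x ahead of the robot, y to its left, z up, the work surface at z = 0. Lengths are in m, angles in rad, forces in N, time in s.
With the tool pointing down it reaches from about 0.4 to 0.9 m from the base axis. Payload 5.5 kg.
Tool frame: the origin (TCP) lies midway between the tips of the shut fingers; the grasp point (between the pads) lies 19 mm behind it; x points along the fingers, y is the direction in which the jaws open and shut, and the axes are right-handed (so a half turn about x gives the same grasp; the last joint's range is limited). The gripper opens to 85 mm and grips with 20 to 120 N. Pads are 22 mm wide; open, the fingers measure 114 mm over their backs; the gripper's body (76 mm by 85 mm) begins 54 mm behind the grasp point. The pads swing forward as they close: fully open they stand 13 mm farther back than shut.
Start: joints at [1.526, 0.501, -0.427, 1.55, 0.221, 1.138, -0.21], TCP at [0.197, -0.619, 0.231] pointing down, gripper open.
Joint ranges: [-2.88, 2.88], [-0.31, 2.03], [-1.54, 1.56], [0.2, 2.42], [-1.41, 4.55], [0.19, 2.02], [-2.57, 2.57]. Speed limits (rad/s): [2.57, 2.57, 3.14, 3.14, 3.14, 3.14, 3.14].

INTERFACE

Orientations are given as a unit quaternion [x, y, z, w].
In Python, from workcell import env gives the robot as it stands. Calls block until the motion is done:
- env.reach(position, orientation): joint-space move of the TCP to a pose.
- env.servo_line(position, frame=None, v=0.15, contact_N=None): straight line of the TCP; frame=None keeps the orientation; v is the mean speed in m/s. With contact_N (N) it stops when the force on the tool has changed by that much, and returns True; else False.
- env.movej(angles): joint-space move.
- env.open_gripper() and env.close_gripper(newtons=None): open the fingers fully, or close them until they stop; newtons is the grip in N (None keeps the last).
- env.wait(seconds).
- env.ik(position, orientation): joint angles nearest the present ones, or None.
- env.state(): the state.
- env.read_camera(name): name is "side" or "top" or "wrist"; returns the picture (384x512x3 uint8, red, green, blue); there is no depth.
- env.camera_params(name): a dict with "intrinsics" (3x3 intrinsics, pixels), "R" (3x3) and "t" (3): a world point X has camera coordinates R X + t. Camera axes: x right, y down, z forward; pixel columns grow to the right and rows downward; lengths in m; the calibration is good to about 2 mm. A picture is of the moment at which its call begins: read the wrist's pose just before it. camera_params takes no time and is no camera call; for the wrist camera it gives the pose at the moment of the call.
A pose or a line that the arm cannot do raises env.Unreachable and nothing moves.
- env.finish_job(): hands the job in, once; it reports no verdict.
The state is a dict: "t": time; "qpos": joint angles; "joint_velocities": joint speeds; "joint_torque": joint torques, N m; "position": TCP position; "tool_rot": TCP orientation; "force": force on the tool from outside, world axes, zero at the start; "wrist_torque": the same for the moment, N m; "opening": opening from 0.0 (shut) to 1.0 (fully open).
Only numpy, scipy, OpenCV 4.12 (cv2) and the standard library are available. Lean on these libraries where they do the work, as an engineer would, in place of code of your own. Each camera call takes 0.05 s, during which the arm holds its last target.

## Working session

There is one attempt and no reset: what is moved stays moved. The work goes in short steps, each a Python script; the robot and the scene stay as the last script left them, time stands still between calls to the robot, and variables do not carry over. Pictures are saved under pics/ and viewed, and the job is handed in when it is done.

```bash
ls; mkdir -p pics; python3 - <<'E'
from workcell import env
import cv2
for n in ["side","top","wrist"]:
    im=env.read_camera(n); cv2.imwrite(f"pics/a_{n}.png",im[:,:,::-1])
    p=env.camera_params(n); print(n,p["intrinsics"].round(1).tolist(),p["R"].round(3).tolist(),p["t"].round(3).tolist())
s=env.state(); print({k:s[k] for k in s})
E
```

```text
pics
side [[401.5, 0.0, 252.6], [0.0, 401.5, 197.2], [0.0, 0.0, 1.0]] [[-0.723, -0.691, 0.003], [-0.539, 0.562, -0.627], [0.432, -0.455, -0.779]] [0.305, 0.264, 0.92]
top [[370.4, 0.0, 259.5], [0.0, 370.4, 193.1], [0.0, 0.0, 1.0]] [[0.009, -1.0, -0.002], [-0.998, -0.009, -0.057], [0.057, 0.003, -0.998]] [-0.035, 0.41, 1.083]
wrist [[280.9, 0.0, 259.3], [0.0, 280.9, 193.4], [0.0, 0.0, 1.0]] [[0.304, -0.953, -0.002], [-0.918, -0.293, 0.267], [-0.255, -0.08, -0.964]] [-0.649, -0.037, 0.379]
{'t': 0.15, 'qpos': array([ 1.52622669,  0.50167722, -0.42679182,  1.55121392,  0.22078045,
        1.13827436, -0.21033907]), 'joint_velocities': array([-8.51112772e-04, -2.79834404e-03,  9.53293610e-04, -2.43988754e-03,
        2.56903961e-04,  8.66293950e-05,  7.95921495e-04]), 'joint_torque': array([-6.19752333e-03, -5.70043373e+01, -5.82524836e+00, -2.81287247e+01,
        1.06908660e-02,  7.69684324e-03,  2.92120512e-05]), 'position': array([ 0.19670145, -0.61896142,  0.2304646 ]), 'tool_rot': array([-0.69869486, -0.10890925,  0.69881086, -0.10783161]), 'force': array([-0.26169703,  0.05654617, -0.73522527]), 'wrist_torque': array([0.03995277, 0.01047205, 0.00147754]), 'opening': 1.0037935499083577}
```

View pics/a_top.png

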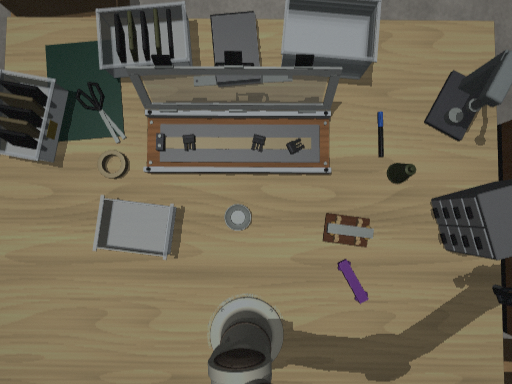

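View pics/a_side.png

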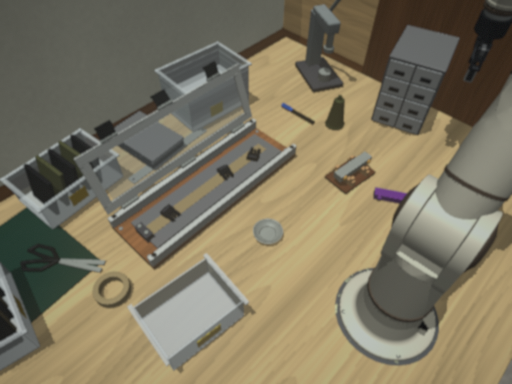

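View pics/a_wrist.png

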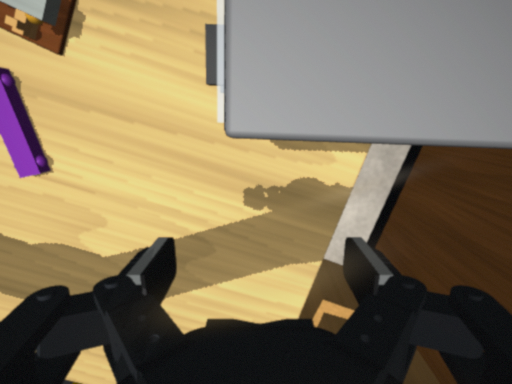

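```bash
python3 - <<'E'
import cv2
t=cv2.imread("pics/a_top.png"); 
c=t[100:180,140:340]; cv2.imwrite("pics/b1.png",cv2.resize(c,None,fx=4,fy=4,interpolation=cv2.INTER_CUBIC))
c=t[185:310,80:390]; cv2.imwrite("pics/b2.png",cv2.resize(c,None,fx=2.5,fy=2.5,interpolation=cv2.INTER_CUBIC))
c=t[0:120,90:390]; cv2.imwrite("pics/b3.png",cv2.resize(c,None,fx=2.5,fy=2.5,interpolation=cv2.INTER_CUBIC))
E
```

```text
(no output)
```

View pics/b1.png

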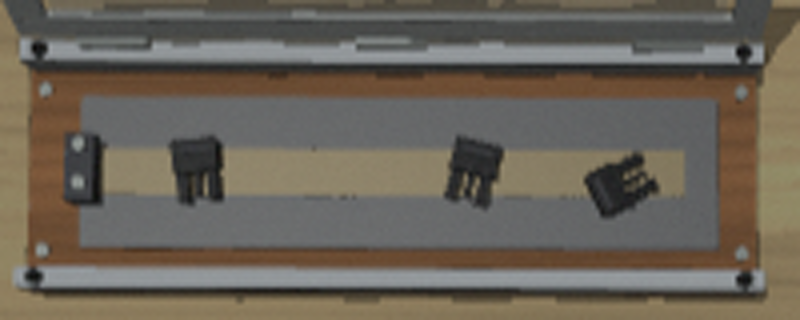

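View pics/b2.png

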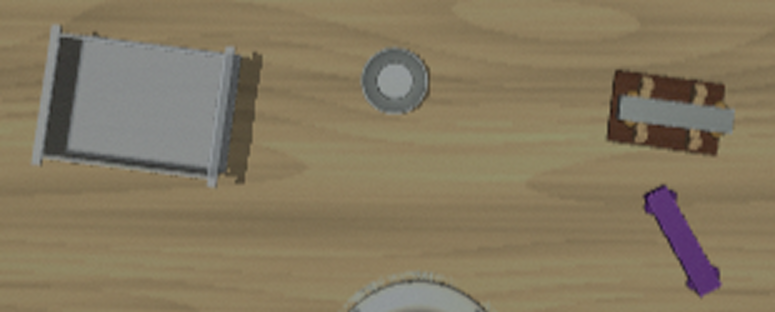

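View pics/b3.png

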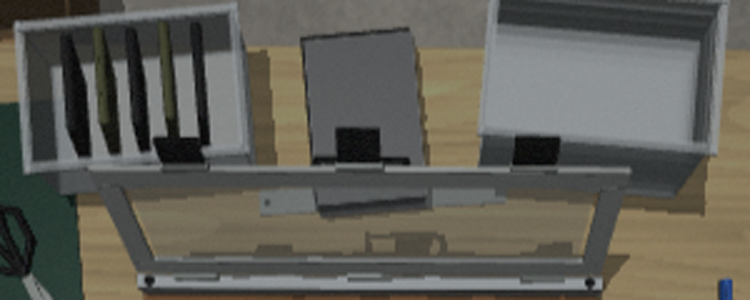

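```bash
cat > h.py <<'E'
from workcell import env
import numpy as np, cv2
from scipy.spatial.transform import Rotation as Rt
def cast(p,uv,z):
    uv=np.atleast_2d(np.asarray(uv,float)); K=p["intrinsics"];R=p["R"];t=p["t"]
    d=np.c_[uv,np.ones(len(uv))]@np.linalg.inv(K).T@R; c=-R.T@t
    return c+d*((z-c[2])/d[:,2])[:,None]
def proj(p,X):
    X=np.atleast_2d(X); c=X@p["R"].T+p["t"]; q=c@p["intrinsics"].T; return q[:,:2]/q[:,2:]
def quat(xdir,ydir):
    x=np.array(xdir,float);x/=np.linalg.norm(x);y=np.array(ydir,float);y-=x*(x@y);y/=np.linalg.norm(y)
    return Rt.from_matrix(np.c_[x,y,np.cross(x,y)]).as_quat()
def down(a): # tool down, jaws along angle a (world xy)
    return quat([0,0,-1],[np.cos(a),np.sin(a),0])
def shot(n,f=None):
    p=env.camera_params(n); im=env.read_camera(n)[:,:,::-1].copy()
    if f: cv2.imwrite(f"pics/{f}.png",im)
    return im,p
def st():
    s=env.state(); print("t %.1f pos %s F %s op %.2f"%(s["t"],np.round(s["position"],4),np.round(s["force"],1),s["opening"])); return s
E
python3 - <<'E'
from h import *
p=env.camera_params("top")
print("tub?",cast(p,[(100.8,195.8),(174,204.2),(164.8,259.8),(94,250.2)],0.075).round(3))
b=lambda x,y:(x/4+140,y/4+100)
print("rails",cast(p,[b(20,40),b(765,40),b(765,290),b(15,290)],0.048).round(3))
print("tape",cast(p,[b(100,148),b(685,151),b(685,197),b(100,193)],0.024).round(3))
print("buck",cast(p,[b(198,170),b(473,172),b(622,185)],0.035).round(3))
b=lambda x,y:(x/2.5+80,y/2.5+185)
print("bar",cast(p,[b(620,94),b(735,108),b(730,132),b(620,118)],0.048).round(3))
print("crad",cast(p,[b(617,70),b(725,82),b(717,156),b(608,141)],0.01).round(3))
E
```

```text
tub? [[0.396 0.411 0.075]
 [0.374 0.206 0.075]
 [0.221 0.228 0.075]
 [0.245 0.424 0.075]]
rails [[ 0.647  0.302  0.048]
 [ 0.651 -0.236  0.048]
 [ 0.47  -0.236  0.048]
 [ 0.465  0.301  0.048]]
tape [[ 0.573  0.249  0.024]
 [ 0.575 -0.182  0.024]
 [ 0.54  -0.182  0.024]
 [ 0.54   0.248  0.024]]
buck [[ 0.555  0.174  0.035]
 [ 0.556 -0.026  0.035]
 [ 0.547 -0.135  0.035]]
bar [[ 0.326 -0.227  0.048]
 [ 0.312 -0.357  0.048]
 [ 0.285 -0.351  0.048]
 [ 0.299 -0.227  0.048]]
crad [[ 0.354 -0.23   0.01 ]
 [ 0.341 -0.357  0.01 ]
 [ 0.254 -0.347  0.01 ]
 [ 0.27  -0.219  0.01 ]]
```

```bash
cat >> h.py <<'E'
YAW=0.0085; BO=np.array([0.558,0.033,0.]); RB=Rt.from_euler('z',YAW)
def B(x,y,z): return BO+RB.apply([x,y,z])   # board mm-> give metres
def tilt(tau,sgn=1): # jaws along board x, tool pointing down, rotated tau toward +y of the board
    return quat(RB.apply([0,np.sin(tau),-np.cos(tau)]), RB.apply([sgn,0,0]))
E
python3 - <<'E'
from h import *
def chk(n,p,q):
    j=env.ik(p,q); print(n, None if j is None else np.round(j,2))
for y in (.2,.15,.075,0,-.075,-.15,-.2):
  for tau in (-.52,0,.52):
    for s in (1,-1): chk((y,tau,s),B(-.002,y,.1),tilt(tau,s))
chk("tub",[.309,.317,.06],down(1.7)); chk("tub",[.309,.317,.06],down(-1.5))
chk("crad",[.306,-.29,.03],down(-.1));chk("crad",[.306,-.29,.03],down(3.04))
for y in (.085,-.085):
  for a in (1.57,-1.57): chk("cov",B(.145,y,.2),down(a)); chk("cov0",B(-.07,y,.05),down(a))
for a in (1.57,-1.57):
  for y in (.17,0,-.17): chk("clip",B(-.106,y,.034),down(a))
  for y in (.174,-.026,-.135): chk("buck",[.556,y,.03],down(a))
E
```

```text
(0.2, -0.52, 1) [-0.12  0.93 -0.89  1.55  0.98  1.55 -1.26]
(0.2, -0.52, -1) [ 0.05  1.2  -1.31  1.54  1.27  1.85  1.75]
(0.2, 0, 1) [ 0.24  0.76 -0.97  1.77  0.73  1.02 -1.  ]
(0.2, 0, -1) [ 0.39  1.   -1.31  1.76  1.03  1.25  1.95]
(0.2, 0.52, 1) [ 0.46  0.7  -0.8   1.9  -0.05  0.62 -0.13]
(0.2, 0.52, -1) [-0.67  0.65  0.68  1.94 -1.16  1.04 -2.42]
(0.15, -0.52, 1) [ 0.01  0.93 -0.96  1.63  1.03  1.55 -1.26]
(0.15, -0.52, -1) [ 0.14  1.17 -1.31  1.62  1.28  1.82  1.78]
(0.15, 0, 1) [ 0.35  0.75 -1.    1.81  0.75  1.01 -0.94]
(0.15, 0, -1) [ 0.49  0.98 -1.31  1.81  1.02  1.22  2.02]
(0.15, 0.52, 1) [ 0.55  0.69 -0.79  1.9  -0.08  0.66 -0.03]
(0.15, 0.52, -1) [-0.13  0.55  0.1   1.93 -0.81  0.83 -2.57]
(0.075, -0.52, 1) [ 0.19  0.93 -1.06  1.73  1.11  1.56 -1.24]
(0.075, -0.52, -1) [ 0.29  1.13 -1.31  1.72  1.29  1.77  1.83]
(0.075, 0, 1) [ 0.42  0.66 -0.88  1.86  0.63  0.93 -0.75]
(0.075, 0, -1) [ 0.64  0.95 -1.31  1.85  1.    1.2   2.13]
(0.075, 0.52, 1) [ 0.73  0.74 -0.87  1.89  0.03  0.73 -0.01]
(0.075, 0.52, -1) [-0.44  0.66  0.68  1.93 -1.07  1.12 -2.27]
(0, -0.52, 1) [ 0.34  0
[... 1882 characters left out ...]
69  0.76  1.03]
cov [ 0.47  0.69 -0.69  1.42  0.45  1.2  -1.84]
cov0 [ 0.56  0.55 -0.62  2.06  0.5   0.68 -1.96]
clip [ 0.33  0.78 -1.03  2.05  0.92  0.87  0.32]
clip [ 0.46  0.56 -0.71  2.16  0.62  0.64  0.89]
clip [ 0.93  0.64 -0.85  2.1   0.74  0.72  1.16]
buck [ 0.19  0.74 -0.72  1.84  0.66  0.81  0.69]
buck [ 0.7   0.82 -0.94  1.9   0.86  0.89  0.88]
buck [ 0.87  0.83 -0.92  1.87  0.85  0.9   1.1 ]
clip [ 0.07  0.6  -0.66  2.06  0.59  0.67 -2.56]
clip [ 0.45  0.55 -0.69  2.16  0.61  0.63 -2.24]
clip [ 0.67  0.53 -0.52  2.11  0.45  0.61 -1.74]
buck [ 0.17  0.74 -0.7   1.84  0.64  0.8  -2.43]
buck [ 0.44  0.66 -0.57  1.91  0.53  0.72 -2.01]
buck [ 0.59  0.66 -0.51  1.87  0.47  0.73 -1.77]
```

```bash
python3 - <<'E'
from h import *
s=env.state();p=env.camera_params("wrist")
Rw=Rt.from_quat(s["tool_rot"]).as_matrix(); c=-p["R"].T@p["t"]
print("cam pos in tool",(Rw.T@(c-s["position"])).round(3)); print("cam axes in tool (cols x,y,z)",(Rw.T@p["R"].T).round(3))
print(Rw.round(2))
for pos in ([.45,.13,.33],[.45,-.08,.33],[.5,.03,.42]):
  print(env.ik(pos,down(1.57)))
E
```

```text
cam pos in tool [-0.144 -0.    -0.067]
cam axes in tool (cols x,y,z) [[ 0.    -0.267  0.964]
 [ 1.     0.001  0.   ]
 [-0.001  0.964  0.267]]
[[-0.    0.3  -0.95]
 [ 0.   -0.95 -0.3 ]
 [-1.   -0.   -0.  ]]
[ 0.81967182  0.20825816 -1.2912778   1.84326162  0.2111959   1.24693435
  1.0361199 ]
[ 1.33092841  0.168266   -1.31725114  1.86617649  0.17241427  1.23747707
  1.53023775]
[ 1.04415294  0.30197142 -1.41135832  1.62541229  0.299548    1.4713675
  1.17956683]
```

```bash
python3 - <<'E'
from h import *
env.reach([.47,.033,.25],down(1.57+YAW)); st()
im,p=shot("wrist","c1"); np.save("c1.npy",p)
E
```

```text
t 2.7 pos [0.4703 0.032  0.2499] F [ 1.2  0.6 -0. ] op 1.00
```

View pics/c1.png

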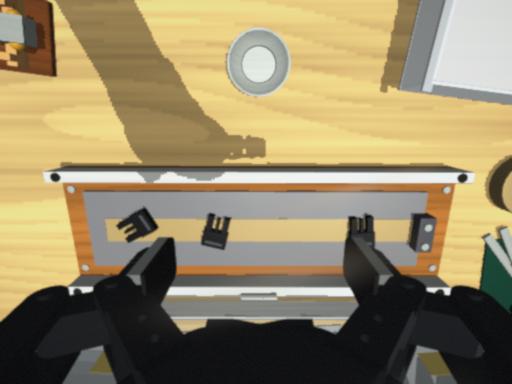

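```bash
python3 - <<'E'
import cv2
t=cv2.imread("pics/c1.png"); c=t[155:300,35:485]; cv2.imwrite("pics/c1z.png",cv2.resize(c,None,fx=1.77,fy=3.5,interpolation=cv2.INTER_CUBIC))
E
```

```text
(no output)
```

View pics/c1z.png

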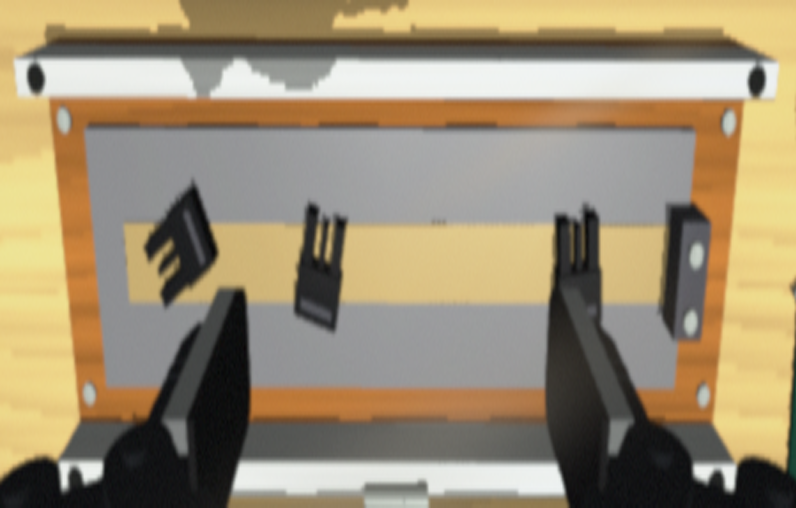

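```bash
python3 - <<'E'
from h import *
im=cv2.imread("pics/c1.png"); p=np.load("c1.npy",allow_pickle=True).item()
hsv=cv2.cvtColor(im,cv2.COLOR_BGR2HSV)
for uv in [(170,230),(290,230),(150,205),(300,205),(200,178),(138,224),(216,236),(70,230)]: print(uv,im[uv[1],uv[0]],hsv[uv[1],uv[0]])
# black buckles within panel
dark=(im.max(2)<75).astype(np.uint8)
roi=np.zeros_like(dark); roi[190:262,90:440]=1
n,l,s,c=cv2.connectedComponentsWithStats(dark*roi)
for i in range(1,n):
    if s[i][4]>60: print("dark",s[i],c[i])
# tape edges: columns, S/H
for u in (180,260,300,320):
    col=im[185:275,u].astype(int); print(u,[tuple(x) for x in col[::1]][20:62:3])
E
```

```text
(170, 230) [120 181 207] [ 21 107 207]
(290, 230) [135 197 221] [ 22  99 221]
(150, 205) [150 147 148] [130   5 150]
(300, 205) [166 169 171] [ 18   7 171]
(200, 178) [151 155 152] [ 53   7 155]
(138, 224) [33 32 30] [100  23  33]
(216, 236) [44 43 43] [120   6  44]
(70, 230) [138 217 234] [ 25 105 234]
dark [117 208  40  34 618] [138.50485437 223.90291262]
dark [202 214  28  35 545] [215.09541284 232.50642202]
dark [ 344  215   45   47 1099] [360.40764331 240.61601456]
dark [409 214  26  37 318] [416.7672956  228.37106918]
dark [130 238  46  24 724] [157.48066298 252.0359116 ]
180 [(np.int64(154), np.int64(151), np.int64(150)), (np.int64(154), np.int64(151), np.int64(151)), (np.int64(153), np.int64(150), np.int64(149)), (np.int64(152), np.int64(150), np.int64(149)), (np.int64(151), np.int64(151), np.int64(152)), (np.int64(122), np.int64(183), np.int64(209)), (np.int64(122), np.int64(182), np.int64(209)), (np.int64(120), np.int64(181), np.int64(208)), (np.int64(122), np.int64(183), np.int64(208)), (np.int64(120), np.int64(182), np.int64(208)), (np.int64(120), np.int64(181), np.int64(
[... 1436 characters left out ...]
(157), np.int64(158), np.int64(156))]
320 [(np.int64(167), np.int64(170), np.int64(170)), (np.int64(168), np.int64(169), np.int64(167)), (np.int64(167), np.int64(167), np.int64(166)), (np.int64(167), np.int64(165), np.int64(165)), (np.int64(165), np.int64(165), np.int64(165)), (np.int64(140), np.int64(199), np.int64(222)), (np.int64(140), np.int64(201), np.int64(224)), (np.int64(140), np.int64(201), np.int64(224)), (np.int64(138), np.int64(199), np.int64(222)), (np.int64(137), np.int64(198), np.int64(222)), (np.int64(135), np.int64(196), np.int64(221)), (np.int64(135), np.int64(196), np.int64(220)), (np.int64(144), np.int64(180), np.int64(196)), (np.int64(158), np.int64(158), np.int64(156))]
```

```bash
python3 - <<'E'
from h import *
im=cv2.imread("pics/c1.png").astype(float); p=np.load("c1.npy",allow_pickle=True).item()
d=im[:,:,2]-im[:,:,0]
top=[];bot=[]
def edge(v,i): # subpixel crossing of 38 between i,i+1
    return i+(38-v[i])/(v[i+1]-v[i])
for u in list(range(165,195))+list(range(240,340)):
    col=d[205:262,u]; k=np.where(col>38)[0]
    if len(k)<15: continue
    top.append((u,205+edge(col,k[0]-1)))
    if u<130 or u>180: bot.append((u,205+edge(col,k[-1])))
T=cast(p,top,.024)[:,:2]; 
a=np.polyfit(T[:,1],T[:,0],1); bb=cast(p,bot,.024)[:,:2]; b=np.polyfit(bb[:,1],bb[:,0],1)
print("front tape edge x=%.4f*y+%.4f  back %.4f %.4f"%(*a,*b), "width",(np.polyval(b,.03)-np.polyval(a,.03)))
# left end of tape (row 222..226 & 234..238)
L=[]
for v in (221,222,236,237,238,239):
    row=d[v,95:116]; k=np.where(row>38)[0]; L.append((95+edge(row,k[0]-1),v))
print("tape -y end",cast(p,L,.024).round(4)[:,:2])
z=lambda x,y:(x/1.77+35,y/3.5+155)
print("panel corners",cast(p,[z(86,127),z(694,128),z(675,388),z(106,388)],.024).round(4)[:,:2])
print("rail f corners",cast(p,[z(15,97),z(777,97)],.048).round(4)[:,:2])
print("stop face bottom",cast(p,[z(665,204)],.042).round(4)[:,:2],cast(p,[z(664,300)],.024).round(4)[:,:2])
E
```

```text
front tape edge x=-0.0054*y+0.5405  back -0.0040 0.5753 width 0.034804622646266825
tape -y end [[ 0.5457 -0.1847]
 [ 0.5472 -0.1848]
 [ 0.5685 -0.1847]
 [ 0.57   -0.1846]
 [ 0.5716 -0.1845]
 [ 0.5731 -0.1846]]
panel corners [[ 0.5026 -0.2073]
 [ 0.4999  0.261 ]
 [ 0.613   0.264 ]
 [ 0.6162 -0.2088]]
rail f corners [[ 0.4852 -0.2407]
 [ 0.4815  0.3035]]
stop face bottom [[0.525  0.2331]] [[0.5729 0.2488]]
```

```bash
sed -i 's/^YAW=.*/YAW=0.006; BO=np.array([0.559,0.0315,0.]); RB=Rt.from_euler("z",YAW)/' h.py; cat >> h.py <<'E'
def buckles(im,p,rect=None,zz=0.034,thr=75):
    dark=(im.max(2)<thr).astype(np.uint8)
    m=np.zeros_like(dark); poly=np.array([proj(p,B(x,y,.03))[0] for x,y in ((-.07,-.225),(-.07,.207),(.07,.207),(.07,-.225))],np.int32)
    cv2.fillPoly(m,[poly],1)
    n,l,s,c=cv2.connectedComponentsWithStats(dark*m); out=[]
    for i in range(1,n):
        if s[i][4]<25: continue
        v,u=np.where(l==i); P=cast(p,np.c_[u,v],zz)[:,:2].astype(np.float32)
        (cx,cy),(w,h),a=cv2.minAreaRect(P)
        mean=P.mean(0); k=np.array([np.cos(np.radians(a)),np.sin(np.radians(a))])
        if h>w: k=np.array([-k[1],k[0]])
        rc=np.array([cx,cy])
        if (mean-rc)@k>0: k=-k   # mass is on the block side; k points to prongs
        out.append((rc,k,max(w,h),min(w,h),mean,s[i][4])); print("rect c",rc.round(4),"prong dir deg %.0f"%np.degrees(np.arctan2(k[1],k[0])),"size %.3f %.3f"%(max(w,h),min(w,h)),"mean",mean.round(4),s[i][4])
    return out
E
python3 - <<'E'
from h import *
im=cv2.imread("pics/c1.png"); p=np.load("c1.npy",allow_pickle=True).item()
buckles(im,p)
print("top"); im,p=shot("top","c1top"); buckles(im,p,thr=70)
E
```

```text
rect c [ 0.5475 -0.1357] prong dir deg -63 size 0.049 0.034 mean [ 0.5458 -0.133 ] 618
rect c [ 0.5557 -0.0281] prong dir deg 167 size 0.048 0.033 mean [ 0.5579 -0.0285] 545
rect c [0.5775 0.1934] prong dir deg -179 size 0.094 0.082 mean [0.586  0.1797] 1792
rect c [ 0.5965 -0.1362] prong dir deg -90 size 0.099 0.060 mean [ 0.602  -0.1183] 1491
top
rect c [0.5774 0.2275] prong dir deg -162 size 0.102 0.011 mean [0.5804 0.2273] 93
rect c [ 0.6079 -0.0009] prong dir deg -168 size 0.046 0.015 mean [ 6.129e-01 -4.000e-04] 63
rect c [ 0.6306 -0.1492] prong dir deg 90 size 0.073 0.000 mean [ 0.6306 -0.1492] 26
rect c [ 0.5366 -0.0257] prong dir deg 176 size 0.089 0.035 mean [ 0.545  -0.0303] 200
rect c [ 0.5483 -0.1331] prong dir deg -63 size 0.044 0.035 mean [ 0.547  -0.1305] 155
```

```bash
cat >> h.py <<'E'
TUB=np.array([.309,.317]); TY=-0.107
def pick(c,k,off,a=None,zt=0.026):
    k=np.asarray(k)/np.linalg.norm(k); g=np.asarray(c)-0.0105*k
    if a is None:
        a=np.arctan2(k[1],k[0])+np.pi/2
        while a<-0.6: a+=np.pi
        while a>np.pi-.6: a-=np.pi
    env.reach([*g,.13],down(a)); env.servo_line([*g,zt],v=.12,contact_N=12); st()
    env.close_gripper(40); s=st()
    env.servo_line([*g,.15],v=.2); s=st()
def drop(off):
    P=TUB+Rt.from_euler('z',TY).apply([0,off,0])[:2]; q=down(np.pi/2+TY)
    env.reach([*P,.17],q); s=st()
    env.servo_line([*P,.05],v=.2); env.open_gripper(); env.servo_line([*P,.17],v=.25); st()
E
python3 - <<'E'
from h import *
k=np.radians(-63)
pick([.548,-.1345],[np.cos(k),np.sin(k)],0)
shot("wrist","d1")
E
```

```text
t 4.6 pos [ 0.544  -0.1251  0.0267] F [ 0.9 -0.4  0.4] op 1.00
t 5.2 pos [ 0.5437 -0.1253  0.0265] F [-1.1 -0.2  5.3] op 0.39
t 5.9 pos [ 0.5422 -0.1253  0.1489] F [-0.3 -0.  -1.3] op 0.39
```

View pics/d1.png

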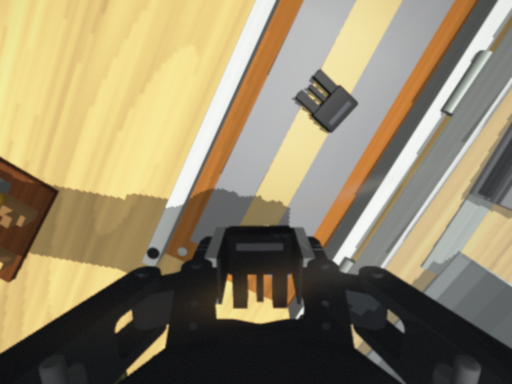

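```bash
python3 - <<'E'
from h import *
drop(-.02)
im,p=shot("top","d2"); buckles(im,p,thr=70)
im,p=shot("wrist","d2w")
E
```

```text
t 7.8 pos [0.308  0.2963 0.1699] F [ 0.9 -0.8  0.3] op 0.38
t 9.7 pos [0.3071 0.2965 0.1698] F [-0.1 -0.5 -1.6] op 1.00
rect c [ 0.6306 -0.1492] prong dir deg 90 size 0.073 0.000 mean [ 0.6306 -0.1492] 26
rect c [0.5569 0.1759] prong dir deg -179 size 0.047 0.035 mean [0.5585 0.1758] 166
rect c [ 0.5566 -0.0249] prong dir deg 167 size 0.044 0.034 mean [ 0.5592 -0.0254] 147
```

View pics/d2.png

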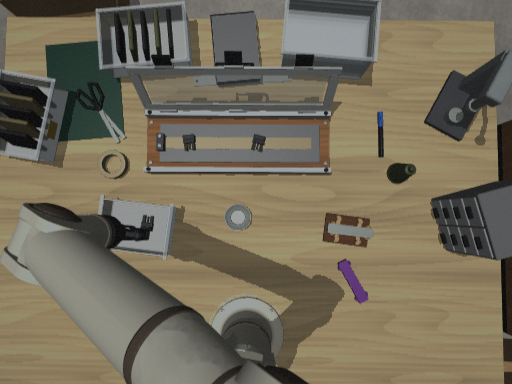

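View pics/d2w.png

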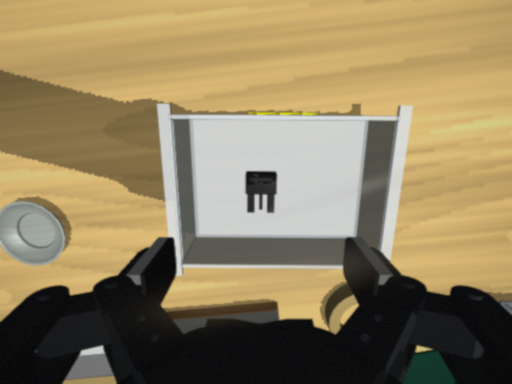

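```bash
python3 - <<'E'
from h import *
k=np.radians(167)
pick([.556,-.0265],[np.cos(k),np.sin(k)],0)
o=env.state()["opening"]
if 0.3<o<.5:
    drop(.02)
    im,p=shot("top","d3"); bs=buckles(im,p,thr=70)
    shot("wrist","d3w")
E
```

```text
t 12.4 pos [ 0.5669 -0.0287  0.0267] F [-0.1 -0.2  0.1] op 1.00
t 12.9 pos [ 0.5667 -0.029   0.0266] F [-0.6 -0.7  5.8] op 0.38
t 13.7 pos [ 0.5653 -0.0293  0.149 ] F [ 0.5  0.7 -0.8] op 0.39
t 15.3 pos [0.3122 0.3362 0.1698] F [ 0.4  0.2 -0.4] op 0.38
t 17.2 pos [0.3114 0.3364 0.1699] F [-0.9  0.5 -0.2] op 1.00
rect c [ 0.6306 -0.1492] prong dir deg 90 size 0.073 0.000 mean [ 0.6306 -0.1492] 26
rect c [0.5569 0.1759] prong dir deg -179 size 0.047 0.035 mean [0.5584 0.1759] 167
```

View pics/d3.png

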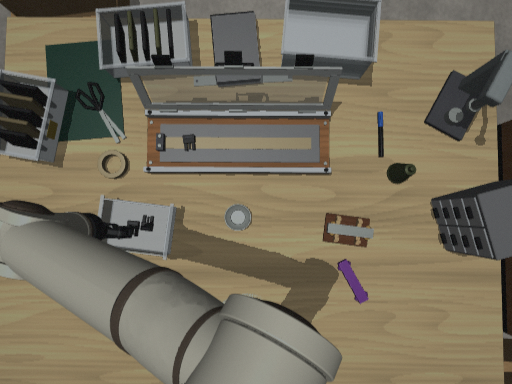

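View pics/d3w.png

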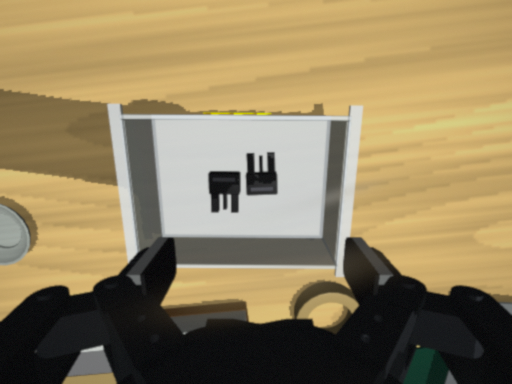

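```bash
python3 - <<'E'
from h import *
k=np.radians(180)
pick([.556,.1745],[np.cos(k),np.sin(k)],0)
o=env.state()["opening"]
if 0.3<o<.5:
    drop(.0)
    shot("wrist","d4w")
    env.reach([.37,-.22,.24],down(1.47)); st()
    im,p=shot("top","d4"); bs=buckles(im,p,thr=70)
    im,p=shot("wrist","d4b"); np.save("d4b.npy",p)
E
```

```text
t 19.5 pos [0.5671 0.175  0.0267] F [ 0.3 -0.3  0. ] op 1.00
t 20.1 pos [0.5669 0.1745 0.0268] F [-0.5 -1.2  5.3] op 0.39
t 20.8 pos [0.5659 0.1737 0.1489] F [ 0.2 -0.7 -1. ] op 0.39
t 22.0 pos [0.3102 0.3167 0.1698] F [ 0.2  0.4 -0.1] op 0.38
t 23.9 pos [0.3092 0.3164 0.1698] F [ 0.2 -0.6 -0.7] op 1.00
t 25.9 pos [ 0.3704 -0.219   0.2398] F [0.1 0.2 0.2] op 1.00
rect c [ 0.6306 -0.1492] prong dir deg 90 size 0.073 0.000 mean [ 0.6306 -0.1492] 26
```

View pics/d4.png

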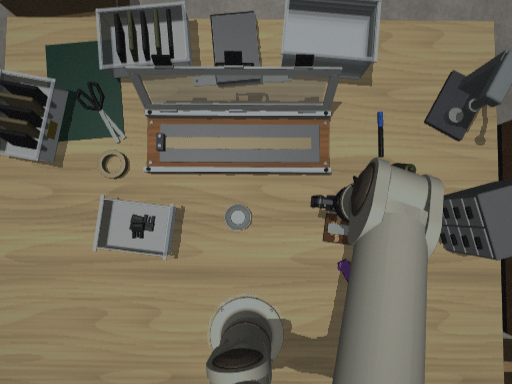

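View pics/d4w.png

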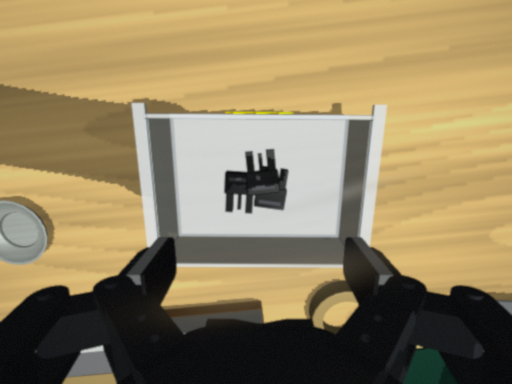

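View pics/d4b.png

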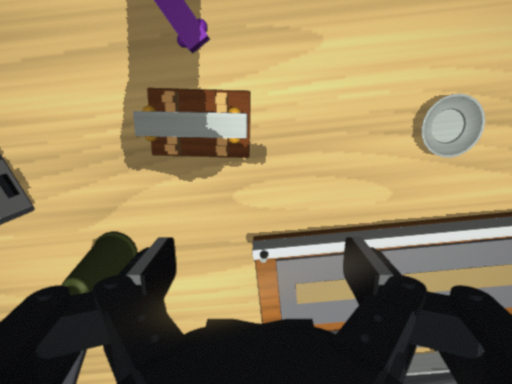

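```bash
python3 - <<'E'
from h import *
im=cv2.imread("pics/d4b.png"); p=np.load("d4b.npy",allow_pickle=True).item()
c=im[80:170,120:270]; cv2.imwrite("pics/d4z.png",cv2.resize(c,None,fx=5,fy=5,interpolation=cv2.INTER_CUBIC))
f=im.astype(int); m=((f.max(2)-f.min(2)<25)&(f.min(2)>110)).astype(np.uint8)
r=np.zeros_like(m); r[95:150,125:260]=1
n,l,s,cc=cv2.connectedComponentsWithStats(m*r); i=1+np.argmax(s[1:,4]); print(s[i],cc[i])
v,u=np.where(l==i); P=cast(p,np.c_[u,v],.048)[:,:2].astype(np.float32); print(cv2.minAreaRect(P),P.mean(0))
E
```

```text
[ 173  112   74   26 1110] [222.4036036  123.65945946]
((0.3065090775489807, -0.27037525177001953), (0.08388391137123108, 0.028124229982495308), 83.68147277832031) [ 0.30700427 -0.25574827]
```

View pics/d4z.png

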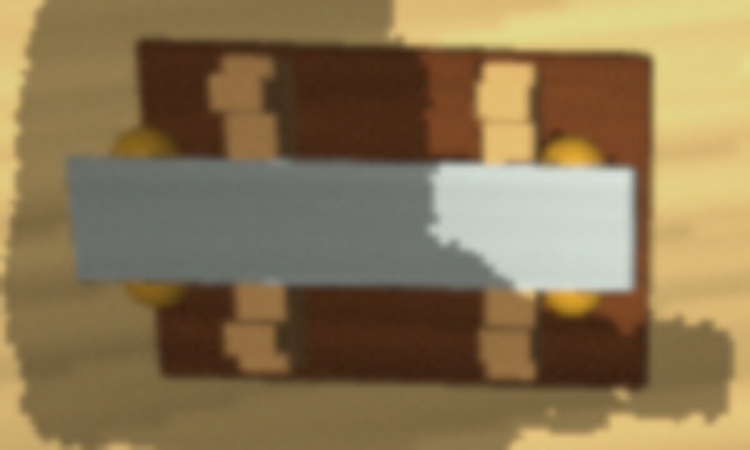

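```bash
python3 - <<'E'
from h import *
p=np.load("d4b.npy",allow_pickle=True).item(); z=lambda x,y:(x/5+120,y/5+80)
b=cast(p,[z(68,157),z(633,168),z(632,291),z(78,280)],.048)[:,:2]; print(b.round(4),b.mean(0).round(4), np.linalg.norm(b[1]-b[0]))
c=cast(p,[z(138,40),z(650,57),z(648,387),z(160,375)],.01)[:,:2]; print(c.round(4),c.mean(0).round(4))
for a in (b,c):
    d=(a[1]-a[0]+a[2]-a[3]); print("yaw",np.arctan2(-d[0],d[1]))
print("cross", cast(p,[z(250,105),z(508,110),z(262,325),z(508,335)],.033)[:,:2].round(4))
E
```

```text
[[ 0.2835 -0.3554]
 [ 0.2985 -0.2266]
 [ 0.3262 -0.2299]
 [ 0.311  -0.359 ]] [ 0.3048 -0.2927] 0.12965760040739702
[[ 0.2554 -0.3481]
 [ 0.2719 -0.221 ]
 [ 0.3543 -0.2304]
 [ 0.3385 -0.3592]] [ 0.305  -0.2897]
yaw -0.11677589716528076
yaw -0.12558906816268461
cross [[ 0.2752 -0.3162]
 [ 0.2823 -0.2554]
 [ 0.3265 -0.3226]
 [ 0.3349 -0.2624]]
```

```bash
python3 - <<'E'
from h import *
p=np.load("d4b.npy",allow_pickle=True).item(); print("purple end",cast(p,[(193,48),(180,45),(207,40)],.01).round(3))
a=-0.115
env.reach([.305,-.291,.12],down(a)); env.servo_line([.305,-.291,.029],v=.1,contact_N=10); st()
env.close_gripper(80); st(); env.servo_line([.305,-.291,.14],v=.12); st()
env.wait(.2); s=st(); shot("wrist","e1")
E
```

```text
purple end [[ 0.216 -0.284  0.01 ]
 [ 0.211 -0.299  0.01 ]
 [ 0.209 -0.266  0.01 ]]
t 28.4 pos [ 0.3054 -0.2912  0.0294] F [ 0.9 -0.6 -0.2] op 1.00
t 29.0 pos [ 0.3052 -0.2913  0.0295] F [-1.3  0.9  6.9] op 0.31
t 30.0 pos [ 0.3044 -0.2905  0.1393] F [ 0.1 -0.2 -5.3] op 0.31
t 30.2 pos [ 0.3047 -0.2905  0.1394] F [-0.5 -0.1 -4.9] op 0.31
```

View pics/e1.png

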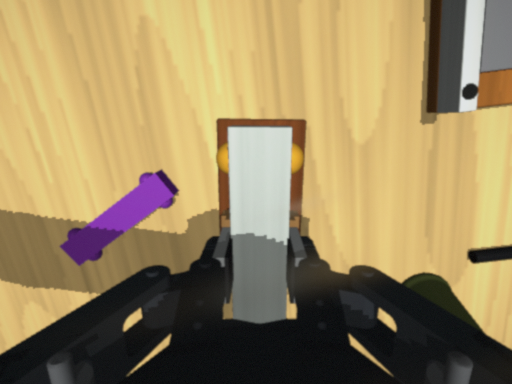

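```bash
python3 - <<'E'
from h import *
q=tilt(0)
env.reach(B(-.002,.138,.14),q); s=st()
env.servo_line(B(-.002,.138,.0285),v=.12,contact_N=6); st()
r=env.servo_line(B(-.002,.162,.0285),v=.025,contact_N=5); s=st(); print("stop hit",r, RB.inv().apply(s["position"]-BO).round(4))
E
```

```text
t 32.2 pos [0.5565 0.1675 0.1396] F [ 0.1 -0.  -5.1] op 0.31
t 33.3 pos [0.5569 0.17   0.0293] F [-0.4  0.8 -5.4] op 0.31
t 33.9 pos [0.5552 0.1829 0.0275] F [-0.2  0.5 -5.3] op 0.30
stop hit True [-0.0029  0.1514  0.0275]
```

```bash
python3 - <<'E'
from h import *
r=env.servo_line(B(-.002,.158,.0285),v=.012,contact_N=5); s=st(); print("stop hit",r, RB.inv().apply(s["position"]-BO).round(4))
s=st()
E
```

```text
t 34.3 pos [0.5537 0.1829 0.0258] F [ 0.8  0.3 -3.3] op 0.31
stop hit True [-0.0044  0.1514  0.0258]
t 34.3 pos [0.5537 0.1829 0.0258] F [ 0.8  0.3 -3.3] op 0.31
```

```bash
python3 - <<'E'
from h import *
env.servo_line(B(-.002,.1510,.0285),v=.03); st()
r=env.servo_line(B(-.002,.1510,.0215),v=.02,contact_N=6); s=st(); print(r,RB.inv().apply(s["position"]-BO).round(4))
E
```

```text
t 34.6 pos [0.556  0.1823 0.0283] F [-0.1  0.9 -4.7] op 0.31
t 34.9 pos [0.556  0.1824 0.0257] F [-0.7  0.   5.5] op 0.31
True [-0.0021  0.1509  0.0257]
```

```bash
python3 - <<'E'
from h import *
env.open_gripper(); env.servo_line(B(-.002,.17,.16),v=.2); st()
im,p=shot("wrist","f1"); np.save("f1.npy",p)
cv2.imwrite("pics/f1z.png",cv2.resize(im[20:240,130:390],None,fx=3,fy=2.7,interpolation=cv2.INTER_CUBIC))
E
```

```text
t 36.3 pos [0.5554 0.2005 0.1589] F [-1.1  0.1 -0.1] op 1.00
```

View pics/f1z.png

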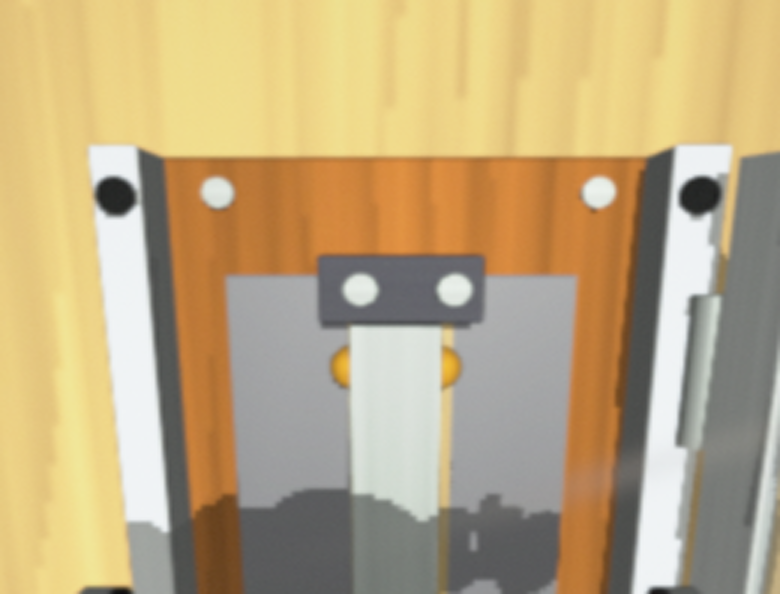

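```bash
python3 - <<'E'
from h import *
p=np.load("f1.npy",allow_pickle=True).item(); z=lambda x,y:(x/3+130,y/2.7+20)
b=lambda P:[RB.inv().apply(q-BO).round(4)[:2] for q in P]
print("bar L/R",b(cast(p,[z(350,330),z(441,330),z(352,560),z(439,560)],.044)))
print("knobs", b(cast(p,[z(340,367),z(452,367)],.034)))
print("tapeR",b(cast(p,[z(453,360),z(448,540)],.024)))
print("panel L/R",b(cast(p,[z(233,400),z(571,400)],.024)))
print("stop",b(cast(p,[z(318,320),z(484,320)],.042)))
print("rails in",b(cast(p,[z(140,160),z(675,160)],.048)))
E
```

```text
bar L/R [array([-0.0165,  0.2122]), array([0.0111, 0.2122]), array([-0.0169,  0.1287]), array([0.0118, 0.1288])]
knobs [array([-0.0204,  0.1982]), array([0.0153, 0.1982])]
tapeR [array([0.0162, 0.1993]), array([0.0158, 0.1288])]
panel L/R [array([-0.0573,  0.1844]), array([0.0558, 0.1845])]
stop [array([-0.0263,  0.2153]), array([0.0242, 0.2153])]
rails in [array([-0.0748,  0.2652]), array([0.0755, 0.2649])]
```

```bash
cat >> h.py <<'E'
X0=-0.0015; ELL=0.009
def knobTCP(yk,zk,tau,ell=ELL,x=None):
    return B(X0 if x is None else x, yk+ell*np.sin(tau), zk-ell*np.cos(tau))
def bpos(): 
    return RB.inv().apply(env.state()["position"]-BO).round(4)
E
python3 - <<'E'
from h import *
py=.085; s_,h_=.115,.010
def K(b): return py+s_*np.cos(b)-h_*np.sin(b), .024+s_*np.sin(b)+h_*np.cos(b)
for b in range(0,91,10):
    be=np.radians(b);t=max(0,be-np.radians(60)); y,z=K(be)
    if env.ik(knobTCP(y,z,t),tilt(t)) is None: print("no ik",b)
y,z=K(0)
env.servo_line(knobTCP(y,.10,0),v=.2)
env.servo_line(knobTCP(y,z,0),v=.08,contact_N=10); st(); print(bpos())
env.close_gripper(20); st()
for b in range(10,61,10):
    y,z=K(np.radians(b)); env.servo_line(knobTCP(y,z+.001,0),v=.1)
st(); print(bpos()); shot("wrist","g1"); shot("side","g1s")
E
```

```text
t 37.9 pos [0.5566 0.2319 0.0254] F [-0.4  0.3  0.4] op 1.00
[-0.0012  0.2004  0.0254]
t 38.4 pos [0.5564 0.2315 0.0255] F [-0.9 -1.4  4.9] op 0.47
t 40.5 pos [0.557  0.1655 0.1208] F [-0.5  0.5 -2.9] op 0.46
[-0.0012  0.134   0.1208]
```

View pics/g1.png

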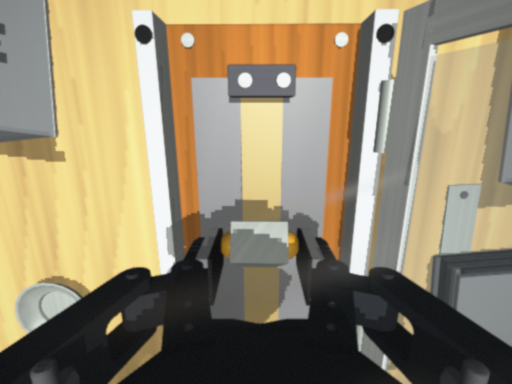

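View pics/g1s.png

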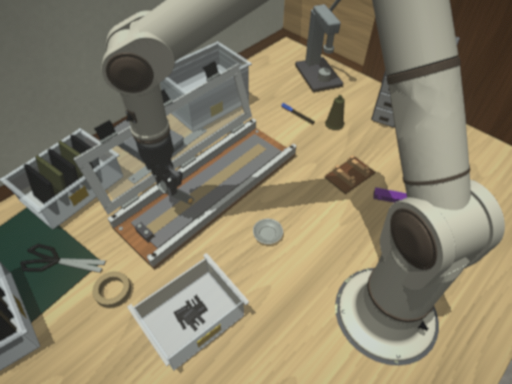

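```bash
python3 - <<'E'
from h import *
py=.085; s_,h_=.115,.010
def K(b): return py+s_*np.cos(b)-h_*np.sin(b), .024+s_*np.sin(b)+h_*np.cos(b)
env.close_gripper(60)
for b in (67.5,75,82.5,90):
    be=np.radians(b);t=be-np.radians(60); y,z=K(be)
    env.servo_line(knobTCP(y,z+.002,t),tilt(t),v=.06)
s=st(); print(bpos(), knobTCP(*K(np.pi/2),np.pi/6), Rt.from_quat(s["tool_rot"]).apply([1,0,0]).round(3))
y,z=K(np.pi/2)
r=env.servo_line(knobTCP(y,z-.004,np.pi/6),v=.02,contact_N=5); s=st(); print(r,bpos())
shot("wrist","g2"); im,p=shot("side","g2s")
cv2.imwrite("pics/g2sz.png",cv2.resize(im[100:240,100:300],None,fx=4,fy=4,interpolation=cv2.INTER_CUBIC))
E
```

```text
t 42.3 pos [0.5571 0.1108 0.1331] F [0.1 0.7 0.9] op 0.44
[-0.0014  0.0793  0.1331] [0.55702303 0.11098957 0.13120577] [-0.003  0.5   -0.866]
t 42.5 pos [0.557 0.113 0.133] F [-0.4  0.4  3.9] op 0.44
True [-0.0016  0.0816  0.133 ]
```

View pics/g2.png

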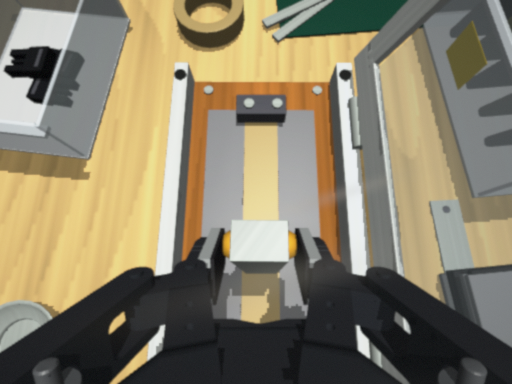

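View pics/g2sz.png

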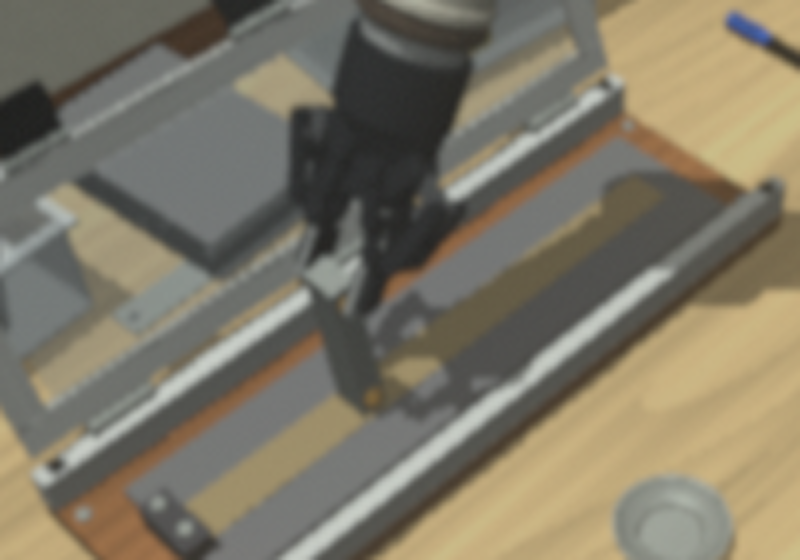

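```bash
python3 - <<'E'
from h import *
p=env.camera_params("side"); 
for y,z in ((.075,.024),(.075,.154),(.0725,.154),(.08,.154),(.075,.139)):
    print(y,z,[(v-np.array([100,100]))*4 for v in proj(p,B(-.0015,y,z))])
p=env.camera_params("wrist")
print(proj(p,[B(x,y,.154) for x in (-.0155,.0125) for y in (.065,.085)]))
im=cv2.imread("pics/g2.png"); cv2.imwrite("pics/g2z.png",cv2.resize(im[190:290,190:330],None,fx=5,fy=5,interpolation=cv2.INTER_CUBIC))
E
```

```text
0.075 0.024 [array([358.99024251, 400.73492216])]
0.075 0.154 [array([333.9456956 , 269.90302484])]
0.0725 0.154 [array([337.04104028, 267.75619676])]
0.08 0.154 [array([327.73353329, 274.21157393])]
0.075 0.139 [array([337.09333912, 286.34621203])]
[[231.76074029 273.79496542]
 [232.8596979  231.24827426]
 [291.23629695 273.92270636]
 [290.14663593 231.36317095]]
```

View pics/g2z.png

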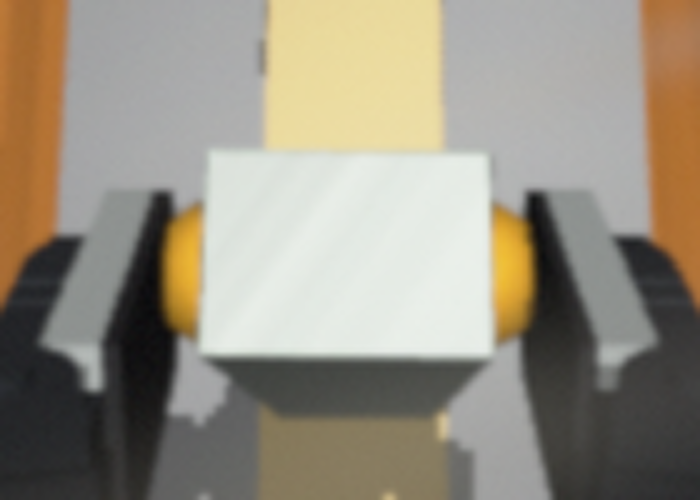

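```bash
python3 - <<'E'
from h import *
p=env.camera_params("wrist"); z=lambda x,y:(x/5+190,y/5+190)
b=lambda P:[RB.inv().apply(q-BO).round(4) for q in P]
print("foot front",b(cast(p,[z(360,415)],.024)))
for zt in (.150,.154,.158): print("top",zt,b(cast(p,[z(350,151),z(350,355),z(207,253),z(492,253)],zt)))
E
```

```text
foot front [array([-0.0001,  0.0627,  0.024 ])]
top 0.15 [array([-0.0022,  0.0911,  0.15  ]), array([-0.0022,  0.071 ,  0.15  ]), array([-0.0165,  0.0808,  0.15  ]), array([0.0119, 0.0809, 0.15  ])]
top 0.154 [array([-0.0022,  0.0905,  0.154 ]), array([-0.0022,  0.0709,  0.154 ]), array([-0.0161,  0.0805,  0.154 ]), array([0.0115, 0.0805, 0.154 ])]
top 0.158 [array([-0.0022,  0.0898,  0.158 ]), array([-0.0022,  0.0708,  0.158 ]), array([-0.0157,  0.0801,  0.158 ]), array([0.0111, 0.0802, 0.158 ])]
```

```bash
python3 - <<'E'
from h import *
t=np.radians(33.5)
env.servo_line(knobTCP(.0735,.1445,t),tilt(t),v=.05); print(bpos())
s=st()
r=env.servo_line(knobTCP(.0735,.134,t),v=.02,contact_N=6); s=st(); print(r,bpos())
im,p=shot("wrist","g3"); np.save("g3.npy",p); cv2.imwrite("pics/g3z.png",cv2.resize(im[190:290,190:330],None,fx=5,fy=5,interpolation=cv2.INTER_CUBIC))
E
```

```text
[-0.0021  0.0765  0.1348]
t 42.9 pos [0.5565 0.108  0.1348] F [ 1.  -0.8 -5.8] op 0.44
t 43.2 pos [0.557  0.1108 0.1331] F [ 0.2 -0.4  5.8] op 0.44
True [-0.0016  0.0793  0.1331]
```

View pics/g3z.png

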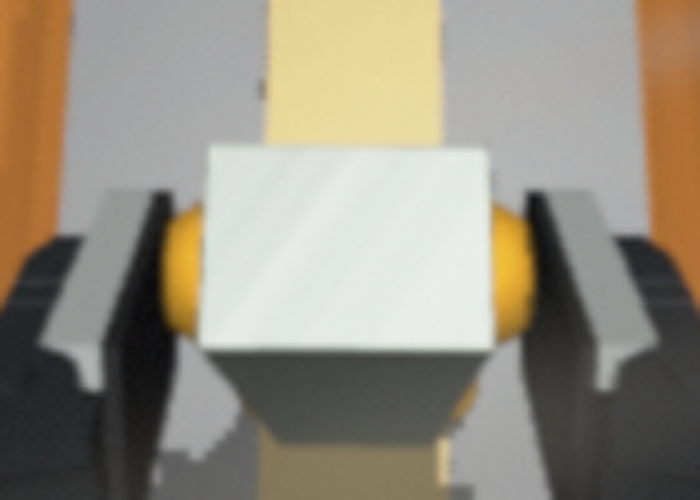

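```bash
python3 - <<'E'
from h import *
p=env.camera_params("wrist"); z=lambda x,y:(x/5+190,y/5+190)
b=lambda P:[RB.inv().apply(q-BO).round(4) for q in P]
print("foot front",b(cast(p,[z(350,443)],.024)),"top",b(cast(p,[z(350,147),z(350,350)],.154)),bpos())
s=st()
E
```

```text
foot front [array([-0.002 ,  0.0622,  0.024 ])] top [array([-0.0022,  0.0876,  0.154 ]), array([-0.0022,  0.0679,  0.154 ])] [-0.0016  0.0792  0.1331]
t 43.3 pos [0.557  0.1107 0.1331] F [ 0.3 -1.   6.4] op 0.44
```

```bash
python3 - <<'E'
from h import *
t=np.radians(36)
env.servo_line(knobTCP(.0745,.1445,t),tilt(t),v=.05); env.wait(.1); print(bpos())
im,p=shot("wrist","g4a"); np.save("g4a.npy",p)
r=env.servo_line(knobTCP(.0745,.134,t),v=.015,contact_N=4); s=st(); print(r,bpos())
im,p=shot("wrist","g4"); np.save("g4.npy",p); cv2.imwrite("pics/g4z.png",cv2.resize(im[190:290,190:330],None,fx=5,fy=5,interpolation=cv2.INTER_CUBIC))
E
```

```text
[-0.0021  0.0795  0.1364]
t 44.1 pos [0.5572 0.1116 0.1331] F [ 0.4 -0.9  5.4] op 0.44
True [-0.0013  0.0801  0.1331]
```

View pics/g4z.png

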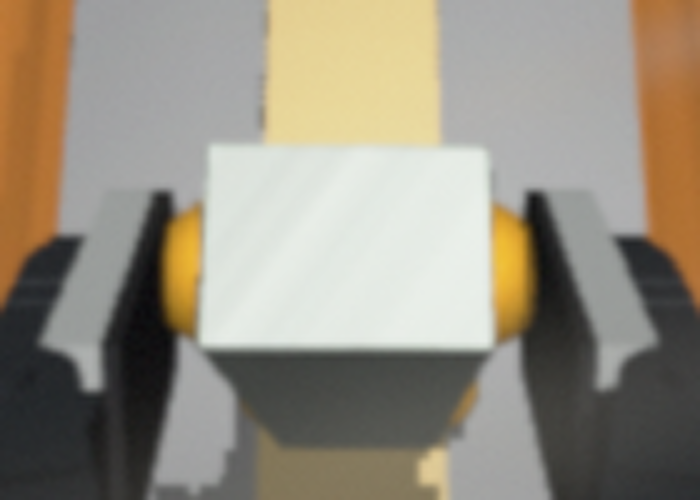

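```bash
python3 - <<'E'
from h import *
p=env.camera_params("wrist"); z=lambda x,y:(x/5+190,y/5+190)
b=lambda P:[RB.inv().apply(q-BO).round(4) for q in P]
print("foot front",b(cast(p,[z(350,447)],.024)),"top",b(cast(p,[z(350,147),z(350,350)],.154)),bpos())
env.open_gripper(); env.wait(.2); st()
im,p=shot("wrist","g5"); cv2.imwrite("pics/g5z.png",cv2.resize(im[190:290,190:330],None,fx=5,fy=5,interpolation=cv2.INTER_CUBIC))
E
```

```text
foot front [array([-0.0017,  0.0672,  0.024 ])] top [array([-0.002 ,  0.0878,  0.154 ]), array([-0.002,  0.068,  0.154])] [-0.0013  0.0801  0.133 ]
t 44.9 pos [0.5558 0.1105 0.1311] F [-0.2  0.6  0.3] op 1.00
```

View pics/g5z.png

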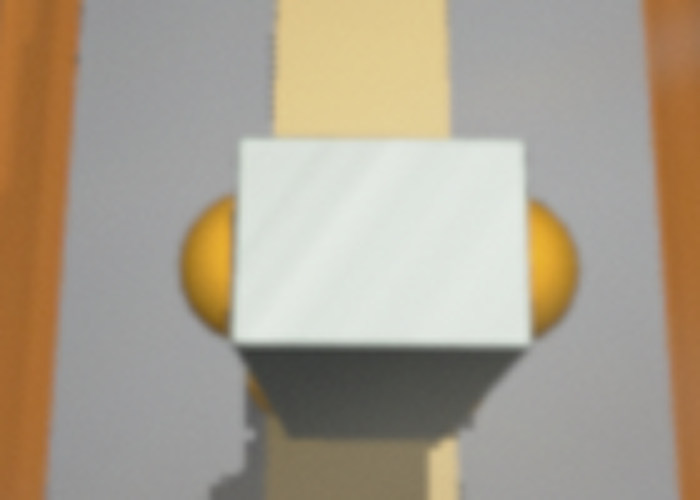

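```bash
python3 - <<'E'
from h import *
p=env.camera_params("wrist"); z=lambda x,y:(x/5+190,y/5+190)
b=lambda P:[RB.inv().apply(q-BO).round(4)[:2].tolist() for q in P]
print("foot front",b(cast(p,[z(290,438),z(450,438)],.024)),"top",b(cast(p,[z(241,140),z(524,140),z(234,345),z(530,345)],.154)))
E
```

```text
foot front [[-0.0143, 0.0674], [0.0145, 0.0674]] top [[-0.0141, 0.087], [0.0137, 0.087], [-0.0142, 0.0672], [0.0134, 0.0672]]
```

```bash
cat >> h.py <<'E'
def regrip(yk,zk=.139,t0=np.radians(36),t1=-np.pi/6):
    # hand open around the knobs of the standing bar, tilt t0 -> t1
    env.servo_line(knobTCP(yk,zk,t0,-.06),v=.2)
    env.reach(knobTCP(yk,zk,t1,-.06),tilt(t1))
    env.servo_line(knobTCP(yk,zk,t1),v=.12,contact_N=8); env.wait(.1)
    print("regrip",bpos(),(RB.inv().apply(knobTCP(yk,zk,t1)-BO)).round(4))
def Kd(py,g): return py+.010*np.cos(g)-.115*np.sin(g), .024+.115*np.cos(g)+.010*np.sin(g)
def lay1(py):
    for g in (7.5,15,22.5,30):
        g=np.radians(g); t=g-np.pi/6; env.servo_line(knobTCP(*(np.array(Kd(py,g))+[0,.001]),t),tilt(t),v=.06)
def lay2(py):
    for g in range(40,91,10):
        y,z=Kd(py,np.radians(g)); env.servo_line(knobTCP(y,z+(.001 if g<90 else 0),0),v=.08)
E
python3 - <<'E'
from h import *
regrip(.077); st()
env.close_gripper(60); st()
shot("wrist","h0")
lay1(.067); s=st(); print(bpos()); im,p=shot("wrist","h1")
E
```

```text
regrip [-0.0012  0.0735  0.1319] [-0.0015  0.0725  0.1312]
t 47.3 pos [0.5574 0.105  0.1319] F [-1.2  0.6  0.1] op 1.00
t 48.1 pos [0.5571 0.1039 0.1312] F [-0.1 -0.5  0.1] op -0.00
t 49.7 pos [0.5571 0.0507 0.1205] F [-0.2  0.4  0.4] op 0.00
[-0.0018  0.0192  0.1205]
```

View pics/h0.png

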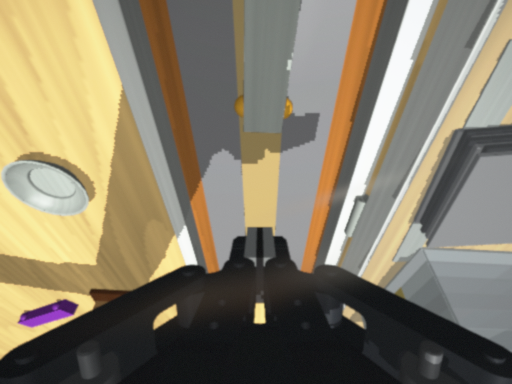

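View pics/h1.png

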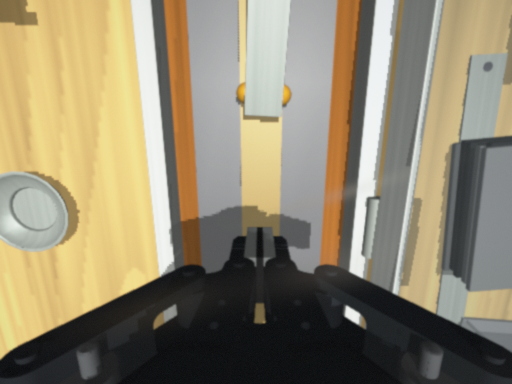

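```bash
python3 - <<'E'
from h import *
env.open_gripper()
env.reach(B(X0,.12,.20),tilt(0)); st()
im,p=shot("wrist","i1"); np.save("i1.npy",p)
b=lambda P:[RB.inv().apply(q-BO).round(4)[:2].tolist() for q in P]
im2,p2=shot("top","i1t"); cv2.imwrite("pics/i1tz.png",cv2.resize(im2[100:180,140:340],None,fx=4,fy=4,interpolation=cv2.INTER_CUBIC))
E
```

```text
t 51.1 pos [0.5568 0.1521 0.2004] F [-0.6 -0.6  0.1] op 1.00
```

View pics/i1.png

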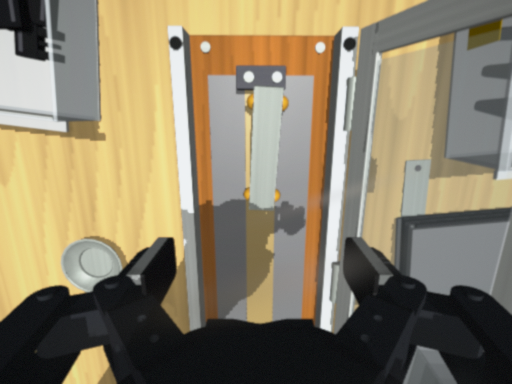

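```bash
python3 - <<'E'
from h import *
p=np.load("i1.npy",allow_pickle=True).item()
P=cast(p,[(253,86),(284,87),(276,208),(250,208)],.044); b=RB.inv().apply(P-BO)[:,:2]; print(b.round(4))
c=b.mean(0); d=(b[0]+b[1]-b[2]-b[3])[:2]; yaw=np.arctan2(-d[0],d[1]); print(c,yaw)
K=RB.inv().apply(cast(p,[(249,101),(286,101),(247,195),(277,195)],.034)-BO)[:,:2]; print(K.round(4),K.mean(0))
q=down(YAW+yaw); g=B(c[0],.150,0)
g[:2]=B(c[0],c[1],0)[:2]
env.servo_line([*g[:2],.09],q,v=.15); env.servo_line([*g[:2],.0255],v=.1,contact_N=10); st()
env.close_gripper(80); s=st(); print(bpos())
E
```

```text
[[-0.009   0.2166]
 [ 0.0221  0.2158]
 [ 0.0165  0.0879]
 [-0.0128  0.0878]]
[0.00421442 0.15201899] -0.03689130959804215
[[-0.0134  0.2028]
 [ 0.0254  0.2029]
 [-0.0165  0.1002]
 [ 0.018   0.1002]] [0.00337338 0.15151995]
t 52.9 pos [0.5624 0.184  0.0256] F [ 0.  -0.3  0.4] op 1.00
t 53.5 pos [0.563  0.1836 0.0261] F [0.6 0.4 4. ] op 0.31
[0.0049 0.1521 0.0261]
```

```bash
python3 - <<'E'
from h import *
q=tilt(0)
env.servo_line(B(.0042,.145,.031),v=.06)
env.servo_line(B(X0,.143,.0295),q,v=.06); env.wait(.1); print(bpos())
r=env.servo_line(B(X0,.160,.0295),v=.02,contact_N=5); print(r,bpos()); y=bpos()[1]
env.servo_line(B(X0,y-.0005,.0285),v=.03)
r=env.servo_line(B(X0,y-.0005,.021),v=.02,contact_N=6); st(); print(r,bpos())
env.open_gripper(); env.wait(.1)
env.servo_line(B(X0,.170,.16),v=.25); im,p=shot("wrist","j1"); np.save("j1.npy",p)
cv2.imwrite("pics/j1z.png",cv2.resize(im[20:240,130:390],None,fx=3,fy=2.7,interpolation=cv2.INTER_CUBIC))
E
```

```text
[-0.0015  0.143   0.0293]
False [-0.0015  0.1598  0.0294]
t 55.6 pos [0.5568 0.1908 0.0266] F [-1.1 -1.7  5.8] op 0.31
True [-0.0012  0.1594  0.0266]
```

View pics/j1z.png

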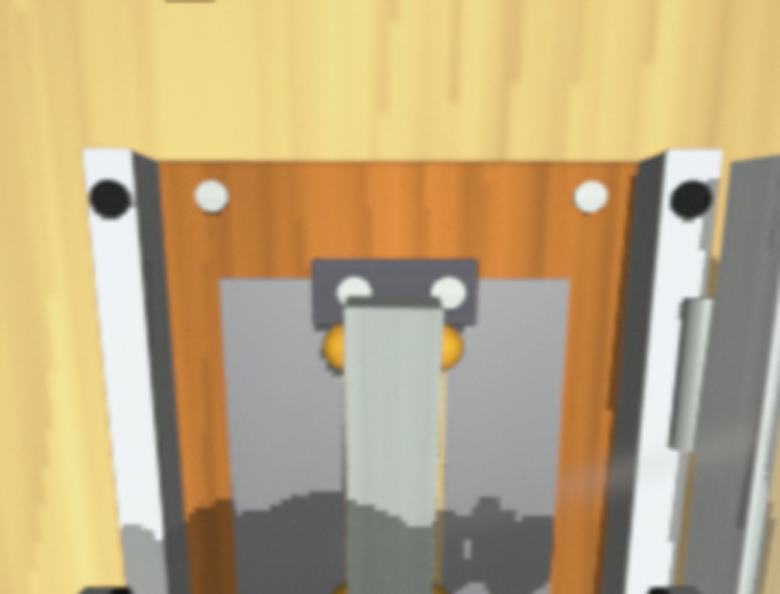

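```bash
python3 - <<'E'
from h import *
p=np.load("j1.npy",allow_pickle=True).item(); z=lambda x,y:(x/3+130,y/2.7+20)
b=lambda P:[RB.inv().apply(q-BO).round(4)[:2].tolist() for q in P]
print(b(cast(p,[z(347,307),z(440,307)],.062)),b(cast(p,[z(345,299),z(440,299)],.042)),"knob+",b(cast(p,[z(336,345),z(453,345)],.050)))
im=cv2.imread("pics/j1.png"); cv2.imwrite("pics/j1y.png",cv2.resize(im[120:300,200:320],None,fx=4,fy=3.3))
E
```

```text
[[-0.0146, 0.2218], [0.0115, 0.2218]] [[-0.0162, 0.2232], [0.0126, 0.2232]] knob+ [[-0.0186, 0.2087], [0.0162, 0.2088]]
```

View pics/j1y.png

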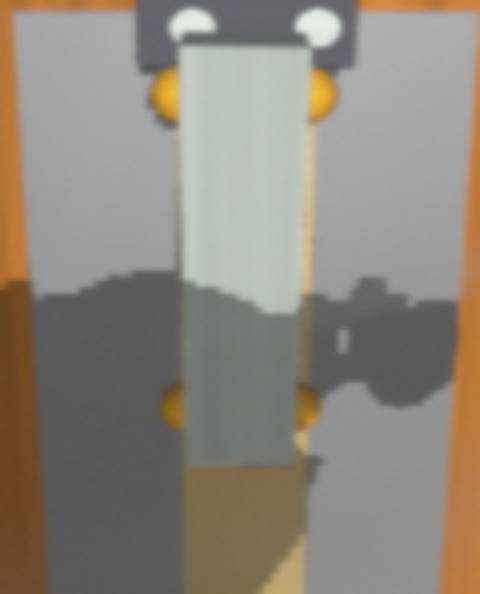

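```bash
python3 - <<'E'
from h import *
t=np.radians(8.2)
env.servo_line(B(X0,.1594-.05*np.sin(t),.085),tilt(t),v=.2)
env.servo_line(B(X0,.1594,.0338),v=.1,contact_N=8); st(); print(bpos())
env.close_gripper(80); s=st()
if s["opening"]>.25:
    env.servo_line(B(X0,.158,.055),v=.08); env.servo_line(B(X0,.138,.055),tilt(0),v=.08)
    env.servo_line(B(X0,.138,.0295),v=.06,contact_N=6); print(bpos())
    im,p=shot("wrist","k1")
    r=env.servo_line(B(X0,.160,.0295),v=.02,contact_N=5); st(); print(r,bpos())
E
```

```text
t 58.3 pos [0.5564 0.1913 0.0337] F [-0.3 -0.5  0.3] op 1.00
[-0.0016  0.1598  0.0337]
t 58.8 pos [0.557  0.1908 0.0344] F [-1.1 -2.2  4.7] op 0.31
[-0.0018  0.1381  0.0291]
t 60.9 pos [0.5558 0.1793 0.0284] F [ 0.6  0.  -4. ] op 0.31
True [-0.0023  0.1479  0.0284]
```

View pics/k1.png

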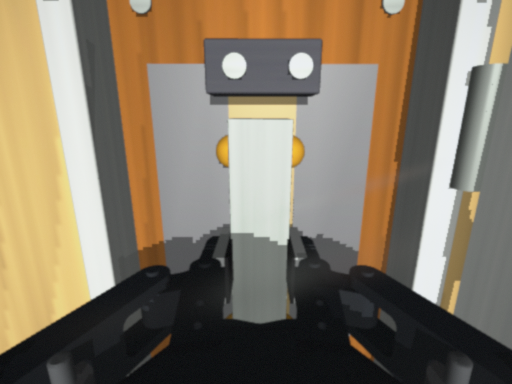

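```bash
cat >> h.py <<'E'
def K(py,b): return py+.115*np.cos(b)-.010*np.sin(b), .024+.115*np.sin(b)+.010*np.cos(b)
def stand(py):
    # bar flat, its -y end at py; grip its +y knobs, stand it on the -y end
    y,z=K(py,0)
    env.servo_line(knobTCP(y,.10,0),v=.2)
    env.servo_line(knobTCP(y,z,0),v=.08,contact_N=10); st()
    env.close_gripper(20); s=st()
    if not .35<s["opening"]<.6: raise SystemExit("no grip")
    for b in range(10,61,10):
        y,z=K(py,np.radians(b)); env.servo_line(knobTCP(y,z+.001,0),v=.1)
    env.close_gripper(60)
    for b in (67.5,75,82.5,90):
        be=np.radians(b);t=(be-np.radians(60))*1.2; y,z=K(py,be)
        env.servo_line(knobTCP(y,z+.003,t),tilt(t),v=.06)
    t=np.radians(36); y=py-.010
    env.servo_line(knobTCP(y-.0005,.1445,t),tilt(t),v=.05); env.wait(.1); st()
    r=env.servo_line(knobTCP(y-.0005,.134,t),v=.015,contact_N=4); st(); print(r,bpos())
def zoom(im,r0,r1,c0,c1,f,s=5):
    cv2.imwrite(f"pics/{f}.png",cv2.resize(im[r0:r1,c0:c1],None,fx=s,fy=s,interpolation=cv2.INTER_CUBIC))
E
python3 - <<'E'
from h import *
r=env.servo_line(B(X0,.1475,.020),v=.02,contact_N=6); print(r,bpos())
env.open_gripper(); env.wait(.3)
stand(.085)
im,p=shot("wrist","l1"); np.save("l1.npy",p); zoom(im,190,290,190,330,"l1z")
E
```

```text
True [-0.0025  0.1473  0.0251]
t 63.7 pos [0.5566 0.2319 0.0255] F [-0.5 -0.4  0.7] op 1.00
t 64.2 pos [0.5564 0.2315 0.0255] F [-0.7 -1.5  5.3] op 0.47
t 68.4 pos [0.5567 0.1118 0.1373] F [-0.1  0.1 -4.2] op 0.45
t 68.8 pos [0.5573 0.1116 0.1332] F [ 0.7 -0.9  5.3] op 0.44
True [-0.0013  0.0801  0.1332]
```

View pics/l1z.png

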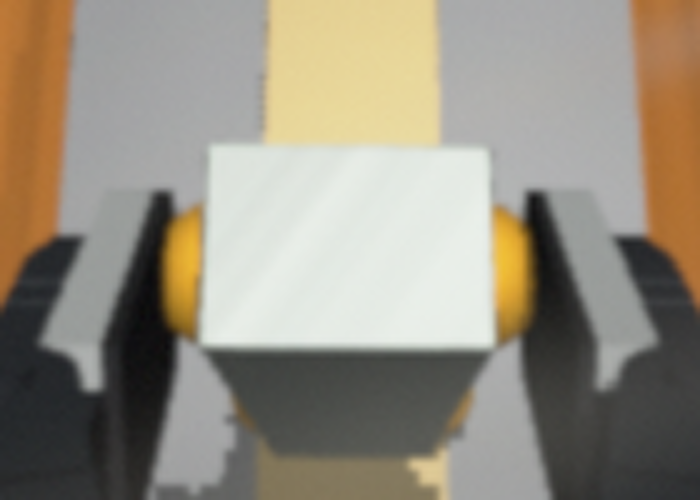

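```bash
cat >> h.py <<'E'
def regrip(yk,zk=.139,t0=np.radians(36),t1=-np.pi/6):
    env.servo_line(knobTCP(yk,zk,t0,-.15),v=.25)
    env.reach(knobTCP(yk,zk,0,-.20),tilt(0))
    env.reach(knobTCP(yk,zk,t1,-.15),tilt(t1)); env.wait(.1)
    im,p=shot("wrist","regrip"); np.save("regrip.npy",p)
def regrip2(yk,zk=.139,t1=-np.pi/6):
    env.servo_line(knobTCP(yk,zk,t1),v=.15,contact_N=8); env.wait(.1)
    print("regrip",bpos(),(RB.inv().apply(knobTCP(yk,zk,t1)-BO)).round(4))
E
python3 - <<'E'
from h import *
env.open_gripper(); env.wait(.2); im,p=shot("wrist","l2")
regrip(.077); st()
E
```

```text
t 72.0 pos [0.5578 0.1804 0.2691] F [ 0.1 -0.1 -0.3] op 1.00
```

View pics/regrip.png

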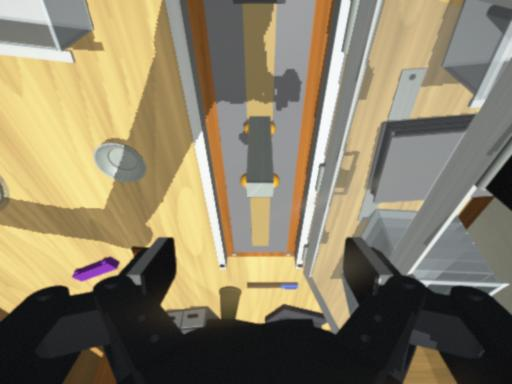

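View pics/l2.png

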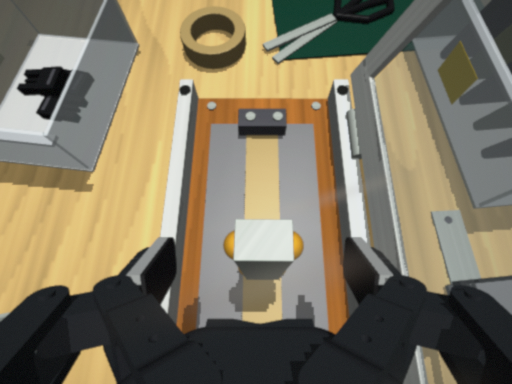

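```bash
python3 - <<'E'
from h import *
p=np.load("regrip.npy",allow_pickle=True).item()
b=lambda P:[RB.inv().apply(q-BO).round(4)[:2].tolist() for q in P]
print("foot back",b(cast(p,[(259,116)],.024)),"top",b(cast(p,[(261,183),(261,196)],.154)),"knobs",b(cast(p,[(245,181),(275,181)],.139)))
im=cv2.imread("pics/regrip.png"); zoom(im,100,210,220,300,"rz")
E
```

```text
foot back [[-0.0021, 0.0842]] top [[0.0002, 0.0843], [0.0002, 0.0655]] knobs [[-0.0169, 0.0732], [0.0152, 0.0731]]
```

View pics/rz.png

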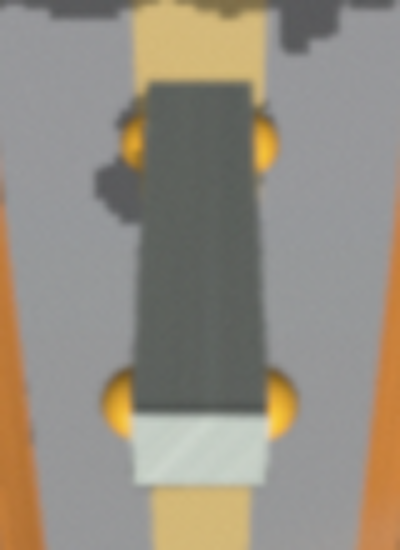

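```bash
python3 - <<'E'
from h import *
regrip2(.076); st()
im,p=shot("wrist","m0")
env.close_gripper(60); s=st()
im,p=shot("wrist","m1")
E
```

```text
regrip [-0.0011  0.0726  0.1321] [-0.0015  0.0715  0.1312]
t 73.4 pos [0.5575 0.1041 0.1321] F [ 0.  1. -0.] op 1.00
t 73.9 pos [0.5572 0.1031 0.1318] F [0.1 0.2 4.3] op 0.44
```

View pics/m1.png

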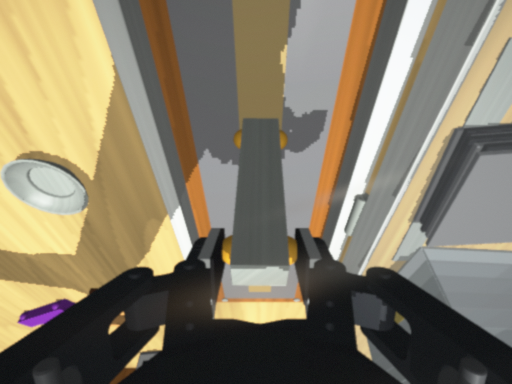

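```bash
python3 - <<'E'
from h import *
py=.066
lay1(py); s=st(); print(bpos()); shot("wrist","n1")
if s["opening"]>.35:
    env.close_gripper(20); st()
    lay2(py); env.wait(.1); s=st(); print(bpos())
    shot("wrist","n2")
E
```

```text
t 75.5 pos [0.5586 0.0459 0.1221] F [-2.9 -9.8 19.7] op 0.45
[-0.0003  0.0144  0.1221]
t 75.8 pos [0.5587 0.0477 0.1228] F [ -3.8 -10.   20.5] op 0.44
t 78.3 pos [ 0.5575 -0.0176  0.0245] F [-0.3 -1.6 -1.7] op 0.44
[-0.0018 -0.049   0.0245]
```

View pics/n1.png

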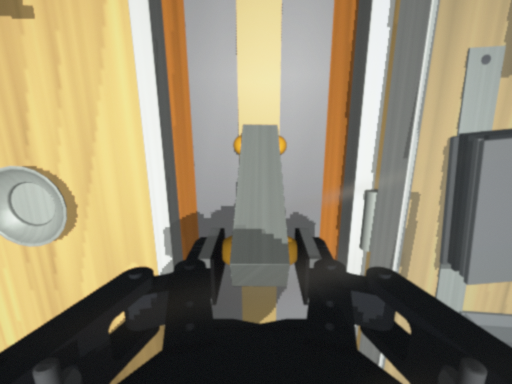

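View pics/n2.png

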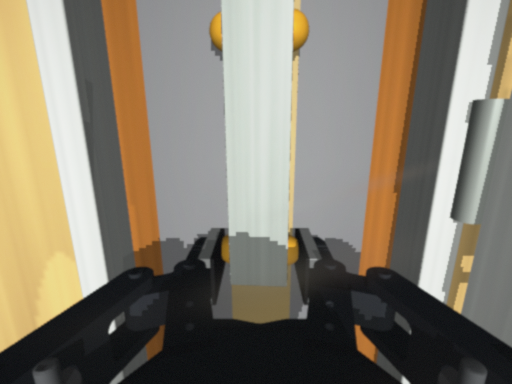

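```bash
python3 - <<'E'
from h import *
env.open_gripper(); env.wait(.2)
env.servo_line(B(X0,.06,.17),v=.25); env.wait(.1); st(); im,p=shot("wrist","o1"); np.save("o1.npy",p)
E
```

```text
t 80.0 pos [0.5563 0.0894 0.1681] F [ 0.6 -0.2  0.9] op 1.00
```

View pics/o1.png

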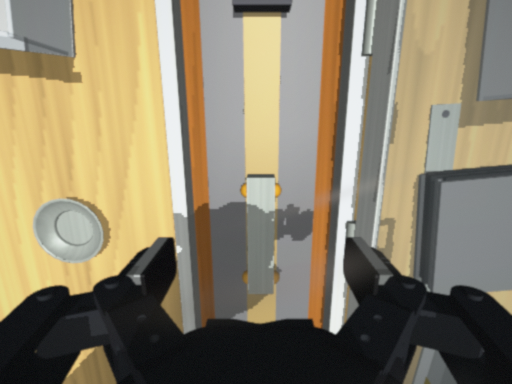

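```bash
python3 - <<'E'
from h import *
p=np.load("o1.npy",allow_pickle=True).item(); im=cv2.imread("pics/o1.png"); zoom(im,165,305,220,300,"o1z",4)
b=lambda P:[RB.inv().apply(q-BO).round(4)[:2].tolist() for q in P]
print("+y end",b(cast(p,[(247,177.5),(275,177.5)],.044)),"-y end",b(cast(p,[(250,293.5),(273,293.5)],.044)))
print("knobs",b(cast(p,[(244,190),(279,190),(246,277),(277,277)],.034)))
print("tape edges",b(cast(p,[(245,120),(280.5,120)],.024)))
E
```

```text
+y end [[-0.0157, 0.0672], [0.0116, 0.0672]] -y end [[-0.0141, -0.0631], [0.0112, -0.0631]]
knobs [[-0.0194, 0.0519], [0.0164, 0.0519], [-0.0187, -0.0489], [0.016, -0.0488]]
tape edges [[-0.0179, 0.1211], [0.0173, 0.1211]]
```

View pics/o1z.png

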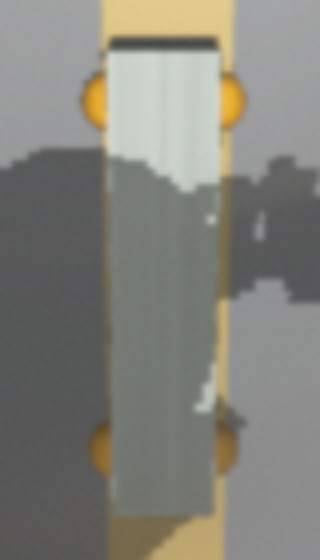

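```bash
sed -i 's/^def stand(py):/def stand(py,yf=None):/; s/y=py-.010$/y=(py-.010) if yf is None else yf/' h.py; grep -n "yf" h.py; python3 - <<'E'
from h import *
for t in (0,36): print(env.ik(knobTCP(-.0765,.1445,np.radians(t)),tilt(np.radians(t))))
stand(-.063,-.0755)
im,p=shot("wrist","q1"); np.save("q1.npy",p); zoom(im,190,290,190,330,"q1z")
E
```

```text
73:def stand(py,yf=None):
86:    t=np.radians(36); y=(py-.010) if yf is None else yf
[ 0.8382751   0.70644823 -1.10725187  1.84906575  0.72780749  1.06096703
 -0.55530073]
[ 1.18083114  1.03726088 -1.2534997   1.74536045  0.38739166  1.06118604
 -0.08152803]
t 81.6 pos [0.5575 0.0838 0.0254] F [-0.3  0.  -0.5] op 1.00
t 82.1 pos [0.5573 0.0834 0.0255] F [-1.4 -0.4  5.3] op 0.47
t 86.3 pos [ 0.5579 -0.0384  0.1377] F [ 0.3  1.1 -5.2] op 0.44
t 86.8 pos [ 0.5581 -0.0389  0.1323] F [-0.   0.4  6. ] op 0.44
True [-0.0013 -0.0704  0.1323]
```

View pics/q1z.png

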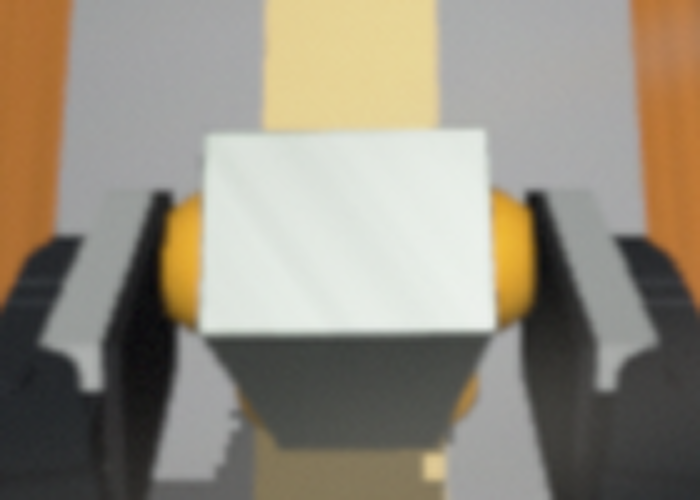

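```bash
python3 - <<'E'
from h import *
p=np.load("q1.npy",allow_pickle=True).item(); z=lambda x,y:(x/5+190,y/5+190)
b=lambda P:[RB.inv().apply(q-BO).round(4)[:2].tolist() for q in P]
print("foot front",b(cast(p,[z(350,447)],.024)),"top",b(cast(p,[z(350,131),z(350,332)],.154)))
env.open_gripper(); env.wait(.2)
regrip(-.074)
im=cv2.imread("pics/regrip.png"); zoom(im,90,220,220,300,"rz2")
E
```

```text
foot front [[-0.0018, -0.0833]] top [[-0.002, -0.0613], [-0.002, -0.081]]
```

View pics/rz2.png

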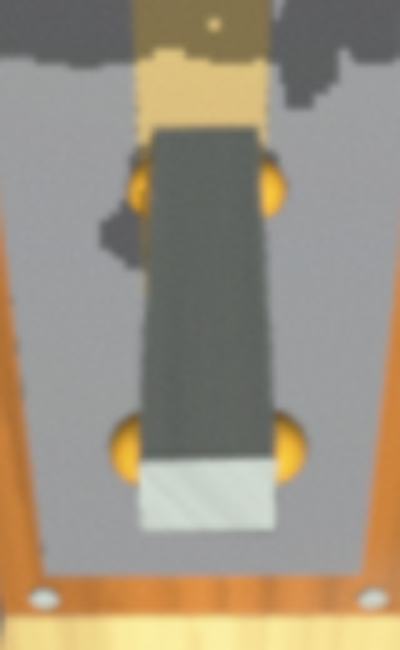

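```bash
python3 - <<'E'
from h import *
p=np.load("regrip.npy",allow_pickle=True).item(); z=lambda x,y:(x/5+220,y/5+90)
b=lambda P:[RB.inv().apply(q-BO).round(4)[:2].tolist() for q in P]
print("foot back",b(cast(p,[z(205,127)],.024)),"top",b(cast(p,[z(207,460),z(207,529)],.154)),"knobs",b(cast(p,[z(125,448),z(290,448)],.139)))
regrip2(-.074); env.close_gripper(60); s=st(); print(bpos())
E
```

```text
foot back [[-0.0003, -0.0657]] top [[-0.0002, -0.065], [-0.0002, -0.0849]] knobs [[-0.0176, -0.0755], [0.0175, -0.0756]]
regrip [-0.0008 -0.0776  0.1321] [-0.0015 -0.0785  0.1312]
t 91.7 pos [ 0.5583 -0.047   0.1319] F [-0.2 -0.2  5.6] op 0.44
[-0.0011 -0.0785  0.1319]
```

```bash
sed -i 's/(Kd(py,g))+\[0,.001\])/(Kd(py,g))+[0,.003])/' h.py; python3 - <<'E'
from h import *
py=-.0845
lay1(py); s=st(); print(bpos())
if s["opening"]>.35:
    env.close_gripper(20); s=st()
    lay2(py); env.wait(.1); s=st(); print(bpos())
    env.open_gripper(); env.wait(.2)
    env.servo_line(B(X0,-.09,.17),v=.25); env.wait(.1); st(); im,p=shot("wrist","r1"); np.save("r1.npy",p)
    shot("top","r1t")
E
```

```text
t 93.3 pos [ 0.5587 -0.1022  0.1232] F [-1.6 -2.5  4.8] op 0.44
[-0.0011 -0.1337  0.1232]
t 93.5 pos [ 0.5589 -0.1005  0.1238] F [-1.9 -4.1  5. ] op 0.44
t 96.0 pos [ 0.5581 -0.168   0.0244] F [ 0.6 -1.2 -0.8] op 0.44
[-0.0021 -0.1995  0.0244]
t 97.7 pos [ 0.557  -0.0603  0.1682] F [-0.8 -0.3  0.2] op 1.00
```

View pics/r1.png

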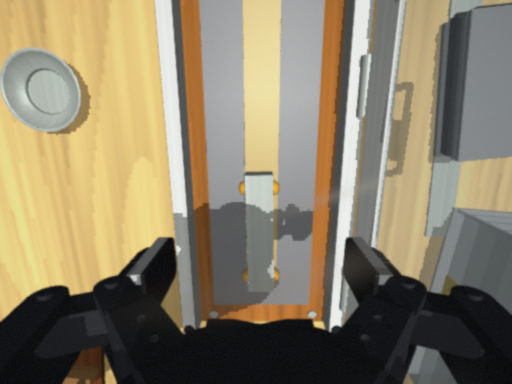

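View pics/r1t.png

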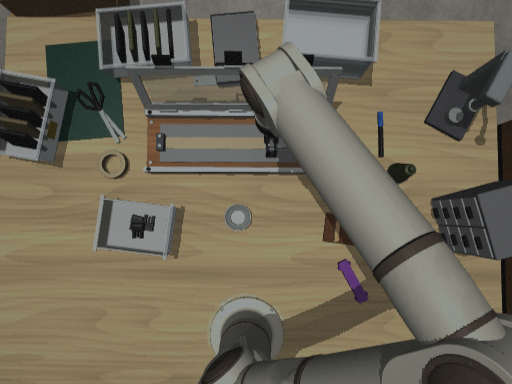

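```bash
python3 - <<'E'
from h import *
p=np.load("r1.npy",allow_pickle=True).item(); im=cv2.imread("pics/r1.png"); zoom(im,165,305,220,300,"r1z",4)
b=lambda P:[RB.inv().apply(q-BO).round(4)[:2].tolist() for q in P]
print("+y end",b(cast(p,[(246,174.5),(273,174.5)],.044)),"-y end",b(cast(p,[(250,292),(273,292)],.044)))
E
```

```text
+y end [[-0.0168, -0.0795], [0.0094, -0.0795]] -y end [[-0.0143, -0.2108], [0.011, -0.2108]]
```

View pics/r1z.png

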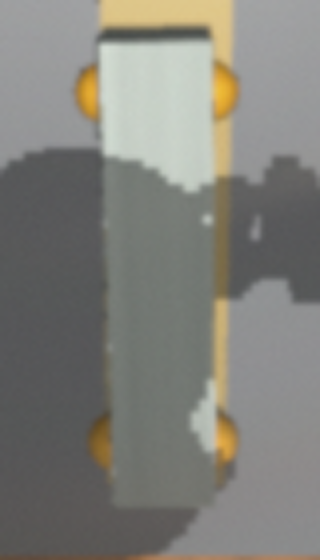

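```bash
python3 - <<'E'
from h import *
q=tilt(np.radians(0)); qq=down(YAW+.014)
env.servo_line(B(-.0026,-.1452,.08),qq,v=.2); env.servo_line(B(-.0026,-.1452,.0255),v=.1,contact_N=8); st(); print(bpos())
env.close_gripper(80); s=st()
env.servo_line(B(-.0026,-.1452,.030),v=.05); env.servo_line(B(-.0015,-.1495,.0295),q,v=.04); env.wait(.1); print(bpos())
r=env.servo_line(B(-.0015,-.1495,.021),v=.02,contact_N=6); st(); print(r,bpos())
env.open_gripper(); env.wait(.2); env.servo_line(B(X0,-.09,.17),v=.25); env.wait(.1); im,p=shot("wrist","r2"); np.save("r2.npy",p)
zoom(im,165,305,220,300,"r2z",4)
E
```

```text
t 99.2 pos [ 0.5573 -0.1133  0.0253] F [ 0.5  0.3 -0.2] op 1.00
[-0.0025 -0.1448  0.0253]
t 99.8 pos [ 0.5575 -0.1138  0.0261] F [-2.2 -0.1  5.9] op 0.31
[-0.0017 -0.1495  0.0292]
t 100.7 pos [ 0.5587 -0.1179  0.0261] F [-0.9  0.9  6.1] op 0.31
True [-0.0012 -0.1494  0.0261]
```

View pics/r2z.png

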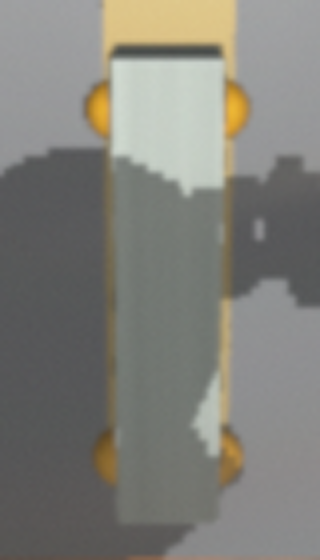

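```bash
python3 - <<'E'
from h import *
env.servo_line(B(-.0012,-.1497,.08),v=.2); env.servo_line(B(-.0012,-.1497,.0255),v=.1,contact_N=8); print(bpos())
env.close_gripper(80); s=st()
env.servo_line(B(-.0012,-.1497,.15),v=.15); s=st()
if s["opening"]>.25 and s["force"][2]<-3:
    env.reach([.305,-.2900,.14],down(-.12)); env.wait(.1); s=st()
    if s["force"][2]<-3:
        shot("wrist","s1")
        env.servo_line([.305,-.2900,.045],v=.12); 
        r=env.servo_line([.305,-.2900,.022],v=.03,contact_N=6); s=st(); print(r)
E
```

```text
[-0.0011 -0.1493  0.0253]
t 104.4 pos [ 0.559  -0.1183  0.0261] F [-1.8 -0.9  5.8] op 0.31
t 105.3 pos [ 0.5578 -0.1184  0.1489] F [-0.5  0.8 -5.4] op 0.30
t 106.6 pos [ 0.3068 -0.2895  0.1404] F [ 0.6 -0.1 -5.3] op 0.30
t 108.2 pos [ 0.3049 -0.2903  0.0301] F [-0.8  0.3  7.6] op 0.31
True
```

View pics/s1.png

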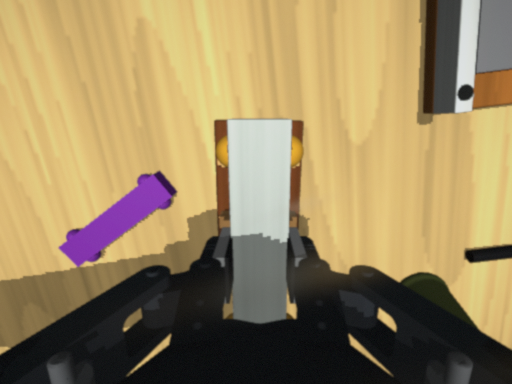

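```bash
python3 - <<'E'
from h import *
env.open_gripper(); env.wait(.1); env.servo_line([.305,-.29,.15],v=.25); env.reach([.37,-.22,.24],down(1.47))
im,p=shot("wrist","t1"); zoom(im,70,180,110,280,"t1z",4)
im,p=shot("side","t1s"); cv2.imwrite("pics/t1sz.png",cv2.resize(im[60:280,60:320],None,fx=3,fy=2.7,interpolation=cv2.INTER_CUBIC)); st()
E
```

```text
t 111.1 pos [ 0.3696 -0.22    0.2396] F [-0.7 -0.4  0.8] op 1.00
```

View pics/t1z.png

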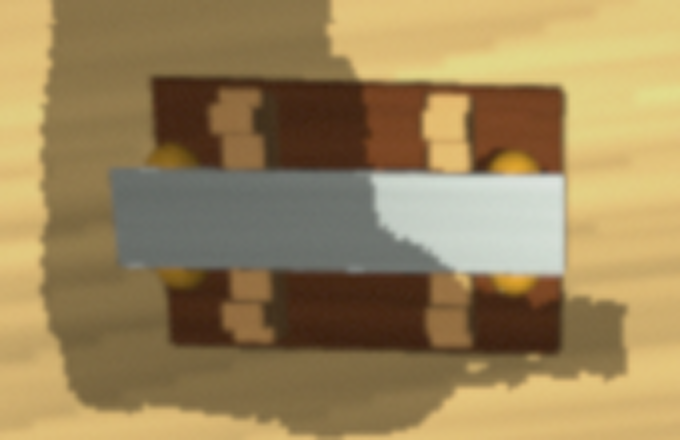

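View pics/t1sz.png

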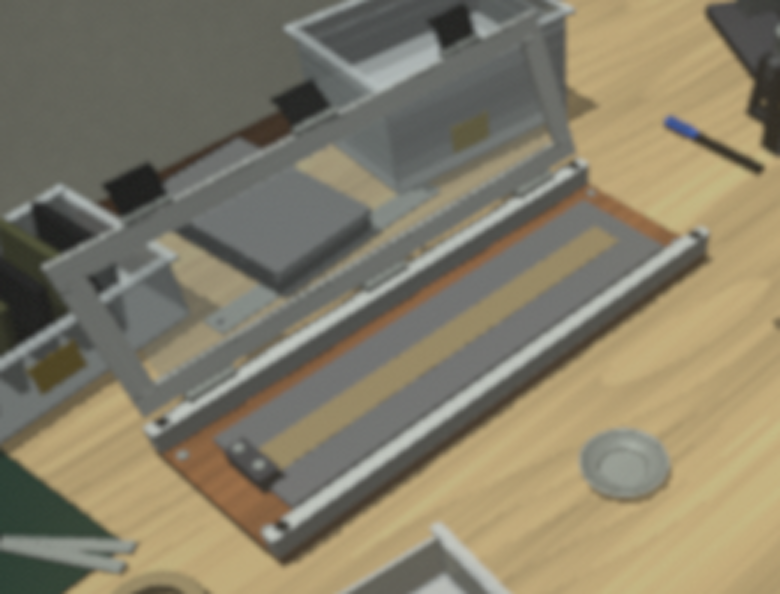

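```bash
cat >> h.py <<'E'
HX,HZ=.088,.051
def covT(th,y,r=.155,over=0.0):
    u=np.array([-np.cos(th),np.sin(th)]); n=np.array([np.sin(th),np.cos(th)]); H=np.array([HX,HZ])
    if th>=np.pi/2:
        x=HX-.178*np.cos(th)+.003*np.sin(th)+.011; z=HZ+r*np.sin(th)
        T=np.array([x,z])
    else: T=H+r*u+(.003+.011*np.sin(th))*n
    T=T-over*n
    return B(T[0],y,T[1])
E
python3 - <<'E'
from h import *
p=env.camera_params("side")
for th in (1.7,1.75,1.8,1.85,1.9): print(th,proj(p,B(.088-.178*np.cos(th),.265,.051+.178*np.sin(th))).round(1),proj(p,B(.088-.178*np.cos(th),-.265,.051+.178*np.sin(th))).round(1))
q=down(np.pi/2+YAW)
pts=[B(.175,.097,.36),B(.175,.097,.205)]+[covT(th,.097) for th in np.arange(1.8,-.01,-.15)]
for x in pts:
    j=env.ik(x,q); print(x.round(3),None if j is None else j.round(2))
E
```

```text
1.7 [[ 81.1 164.7]] [[246.   66.1]]
1.75 [[ 79.1 163.2]] [[243.8  65.3]]
1.8 [[ 77.3 161.8]] [[241.6  64.6]]
1.85 [[ 75.6 160.6]] [[239.5  64.1]]
1.9 [[ 74.  159.5]] [[237.4  63.8]]
[0.733 0.13  0.36 ] [ 0.29  0.76 -1.03  1.08  0.64  1.6   1.01]
[0.733 0.13  0.205] [ 0.31  0.85 -0.96  1.28  0.68  1.34  0.95]
[0.701 0.129 0.202] [ 0.35  0.8  -0.97  1.39  0.67  1.29  0.92]
[0.674 0.129 0.206] [ 0.38  0.76 -0.98  1.46  0.65  1.27  0.9 ]
[0.649 0.129 0.207] [ 0.4   0.72 -1.    1.53  0.63  1.24  0.89]
[0.626 0.129 0.205] [ 0.43  0.69 -1.01  1.59  0.61  1.21  0.87]
[0.603 0.129 0.2  ] [ 0.45  0.65 -1.01  1.66  0.59  1.17  0.86]
[0.58  0.129 0.192] [ 0.46  0.62 -1.02  1.72  0.58  1.13  0.85]
[0.559 0.129 0.18 ] [ 0.47  0.6  -1.01  1.78  0.57  1.08  0.84]
[0.54  0.128 0.164] [ 0.47  0.58 -1.    1.84  0.56  1.03  0.82]
[0.524 0.128 0.146] [ 0.46  0.57 -0.97  1.89  0.57  0.98  0.81]
[0.51  0.128 0.125] [ 0.44  0.57 -0.94  1.94  0.57  0.93  0.79]
[0.5   0.128 0.103] [ 0.41  0.58 -0.89  1.98  0.59  0.87  0.77]
[0.494 0.128 0.079] [ 0.37  0.6  -0.85  2.    0.62  0.82  0.74]
[0.491 0.128 0.054] [ 0.33  0.62 -0.8   2.02  0.65  0.77  0.71]
```

```bash
python3 - <<'E'
from h import *
q=down(np.pi/2+YAW)
env.close_gripper(30)
env.reach(B(-.08,.097,.37),q); env.reach(B(.178,.097,.36),q)
r=env.servo_line(B(.178,.097,.205),v=.15,contact_N=8); s=st(); print(r,bpos())
if not r:
    for th in (1.9,1.75,1.6):
        env.servo_line(covT(th,.097),v=.08); s=st()
    shot("wrist","u1"); shot("side","u1s")
E
```

```text
t 115.5 pos [0.737  0.13   0.2065] F [ 0.6 -0.3 -0.2] op -0.00
False [0.1786 0.0974 0.2065]
t 115.9 pos [0.718  0.1294 0.1986] F [-0.9 -0.   0.1] op 0.00
t 116.4 pos [0.6922 0.1292 0.2037] F [ 1.5 -0.2  2. ] op 0.00
t 116.9 pos [0.6649 0.1291 0.2053] F [0.1 0.  0.4] op -0.00
```

View pics/u1s.png

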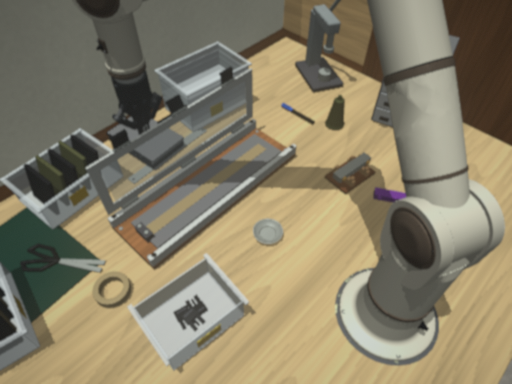

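```bash
python3 - <<'E'
from h import *
for th in (1.45,1.3,1.15,1.0,.85,.7,.55,.4,.3):
    env.servo_line(covT(th,.097,over=.001),v=.08); s=env.state(); print(th,s["force"].round(1))
    if np.linalg.norm(s["force"])>30: break
st(); shot("wrist","u2"); shot("side","u2s")
E
```

```text
1.45 [ 0.1 -0.   0.3]
1.3 [-0.6  0.4 -0.2]
1.15 [ 0.3 -0.3 -0.1]
1.0 [ 0.1  0.  -0.3]
0.85 [0.3 0.2 0.4]
0.7 [-0.3  1.1 -0.2]
0.55 [ 0.1 -0.1 -1.1]
0.4 [ 0.2 -0.3 -0.4]
0.3 [-0.3 -0.5 -0. ]
t 121.0 pos [0.4991 0.128  0.1011] F [-0.3 -0.5 -0. ] op -0.00
```

View pics/u2s.png

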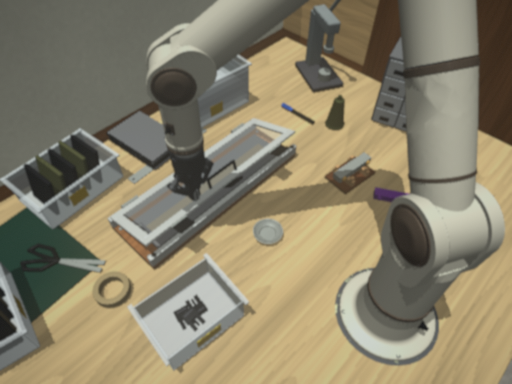

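View pics/u2.png

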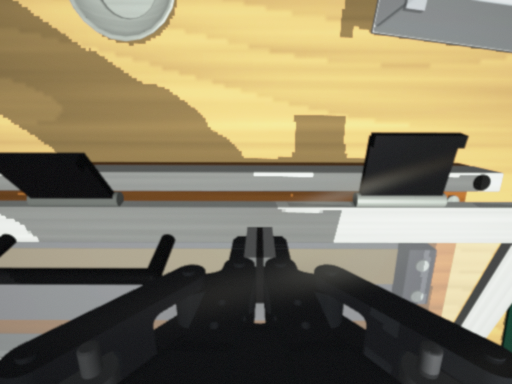

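```bash
python3 - <<'E'
from h import *
for th in (.2,.1,.04):
    env.servo_line(covT(th,.097,over=.001),v=.05); print(th,env.state()["force"].round(1))
r=env.servo_line(covT(0,.097,over=.008),v=.015,contact_N=15); s=st(); print(r,bpos())
P=env.state()["position"]; 
env.servo_line([P[0],P[1],.13],v=.15); shot("wrist","v1"); shot("side","v1s")
E
```

```text
0.2 [-0.6 -0.   0.3]
0.1 [ 0.2 -0.2  0.5]
0.04 [ 0.2 -0.3  0.8]
t 122.9 pos [0.4916 0.1282 0.0541] F [-2.  -0.7  8.2] op 0.01
True [-0.0668  0.0971  0.0541]
```

View pics/v1.png

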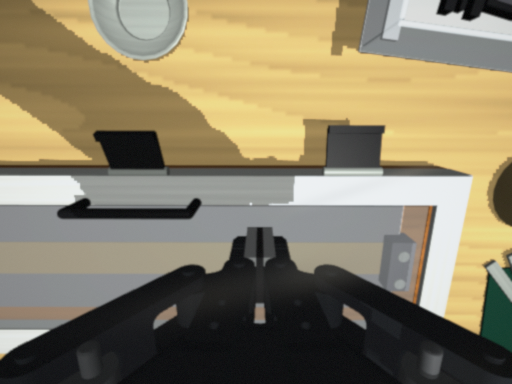

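View pics/v1s.png

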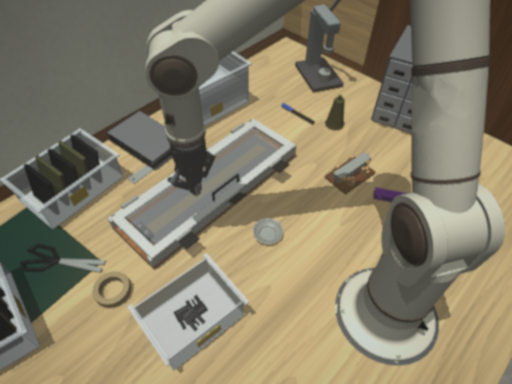

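```bash
cat >> h.py <<'E'
def flT(ph,y,r=.022,over=0.0):
    f=np.array([-np.sin(ph),-np.cos(ph)]); m=np.array([-np.cos(ph),np.sin(ph)])
    T=np.array([-.093,.051])+r*f+(.002+.011*abs(np.cos(ph))-over)*m
    return B(T[0],y,T[1])
def fold(y,name):
    q=down(np.pi/2+YAW)
    env.reach(B(-.10,y,.135),q)
    env.servo_line(flT(2.3,y)+[0,0,.008],v=.15)
    for ph in (2.0,1.7,1.4,1.1,.8,.5,.25):
        env.servo_line(flT(ph,y,over=.001),v=.07)
    s=st()
    r=env.servo_line(flT(0,y,over=.008),v=.03,contact_N=10); st(); print(name,r,bpos())
    env.servo_line(B(-.135,y,.035),v=.1); env.servo_line(B(-.135,y,.13),v=.2)
    shot("wrist",name)
E
python3 - <<'E'
from h import *
q=down(np.pi/2+YAW)
for y in (.17,0,-.17):
    for ph in (2.3,1.4,.5,0): 
        if env.ik(flT(ph,y),q) is None: print("noik",y,ph)
fold(.17,"w1")
E
```

```text
t 126.5 pos [0.4483 0.2008 0.0323] F [-0.3 -0.3 -1.1] op 0.00
t 126.9 pos [0.4531 0.2006 0.0298] F [-0.9 -0.2 -0.3] op 0.00
w1 True [-0.1049  0.1697  0.0298]
```

View pics/w1.png

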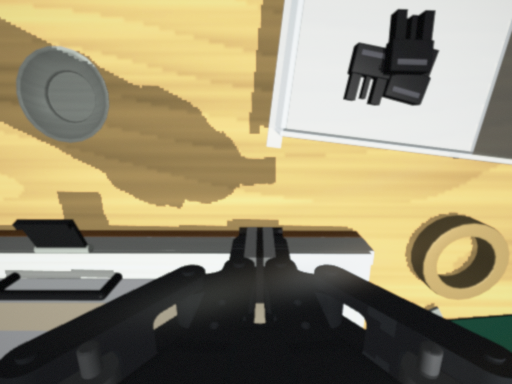

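```bash
python3 - <<'E'
from h import *
fold(0,"w2"); fold(-.17,"w3")
env.reach(B(-.16,0.0,.22),down(np.pi/2+YAW)); env.wait(.1); im,p=shot("wrist","w4"); shot("top","w4t"); shot("side","w4s"); st()
E
```

```text
t 131.2 pos [0.4493 0.0309 0.0323] F [0.5 0.5 0.8] op -0.00
t 131.5 pos [0.4537 0.0307 0.0299] F [-0.8 -0.8 -0.1] op -0.00
w2 True [-0.1053 -0.0002  0.0299]
t 135.8 pos [ 0.4504 -0.139   0.0323] F [ 0.4 -2.4  0.2] op 0.00
t 136.1 pos [ 0.4544 -0.1391  0.0298] F [ 0.2 -0.4 -0.5] op 0.00
w3 True [-0.1057 -0.17    0.0298]
t 138.3 pos [0.399  0.0295 0.2195] F [ 0.4 -0.9  0.9] op -0.00
```

View pics/w4.png

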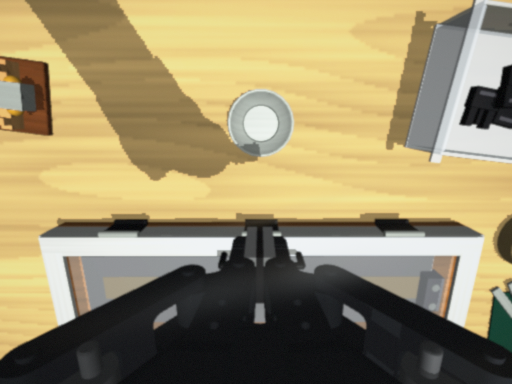

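View pics/w4s.png

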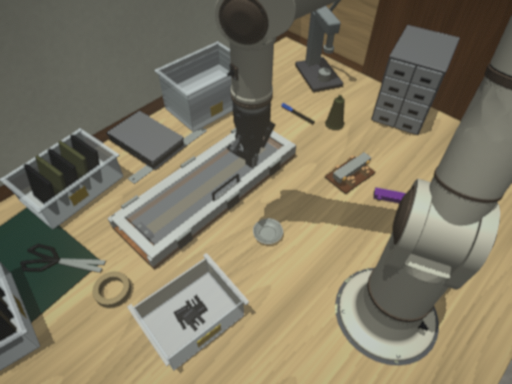

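View pics/w4t.png

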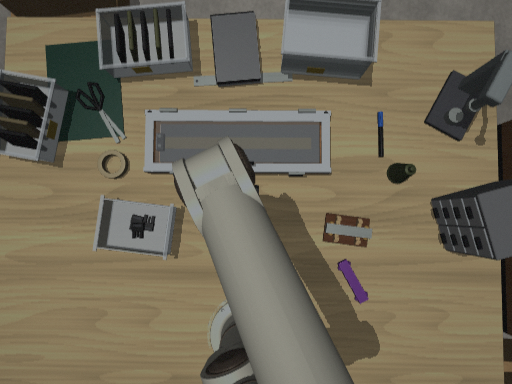

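```bash
python3 - <<'E'
from h import *
p=env.camera_params("wrist")
for y in (.17,-.17,0):
  for ph in (0,.1,.2,.4):
    f=np.array([-np.sin(ph),-np.cos(ph)])*.034; m=np.array([-np.cos(ph),np.sin(ph)])*.002
    print(y,ph,proj(p,[B(-.093+m[0],y+d,.051+m[1]) for d in (-.021,.021)]).round(0).tolist(),proj(p,[B(-.093+f[0]+m[0],y+d,.051+f[1]+m[1]) for d in (-.021,.021)]).round(0).tolist())
im=cv2.imread("pics/w4.png"); cv2.imwrite("pics/w4z.png",cv2.resize(im[205:250,90:440],None,fx=2.25,fy=6,interpolation=cv2.INTER_CUBIC))
E
```

```text
0.17 0 [[384.0, 231.0], [419.0, 231.0]] [[373.0, 221.0], [405.0, 221.0]]
0.17 0.1 [[384.0, 231.0], [419.0, 231.0]] [[374.0, 219.0], [406.0, 219.0]]
0.17 0.2 [[384.0, 231.0], [420.0, 231.0]] [[374.0, 217.0], [406.0, 216.0]]
0.17 0.4 [[385.0, 232.0], [420.0, 232.0]] [[375.0, 213.0], [408.0, 212.0]]
-0.17 0 [[101.0, 232.0], [136.0, 232.0]] [[115.0, 221.0], [147.0, 221.0]]
-0.17 0.1 [[101.0, 232.0], [136.0, 232.0]] [[114.0, 219.0], [146.0, 219.0]]
-0.17 0.2 [[100.0, 232.0], [136.0, 232.0]] [[114.0, 217.0], [146.0, 217.0]]
-0.17 0.4 [[100.0, 232.0], [135.0, 232.0]] [[112.0, 213.0], [145.0, 213.0]]
0 0 [[243.0, 232.0], [278.0, 231.0]] [[244.0, 221.0], [276.0, 221.0]]
0 0.1 [[243.0, 232.0], [278.0, 232.0]] [[244.0, 219.0], [276.0, 219.0]]
0 0.2 [[243.0, 232.0], [278.0, 232.0]] [[244.0, 217.0], [276.0, 217.0]]
0 0.4 [[242.0, 232.0], [278.0, 232.0]] [[244.0, 213.0], [276.0, 213.0]]
```

View pics/w4z.png

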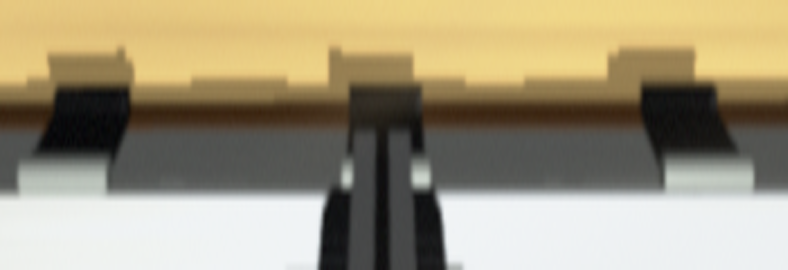

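```bash
python3 - <<'E'
from h import *
q=down(np.pi/2+YAW)
for y in (-.17,0,.17):
    env.reach(B(-.135,y,.10),q); env.servo_line(B(-.135,y,.024),v=.2)
    r=env.servo_line(B(-.098,y,.024),v=.03,contact_N=18); print(y,r,bpos())
    env.servo_line(B(-.135,y,.03),v=.12); env.servo_line(B(-.135,y,.13),v=.3)
env.reach(B(-.25,.02,.14),down(np.pi/2+YAW)); env.wait(.1); im,p=shot("wrist","x1"); shot("top","x1t"); st()
cv2.imwrite("pics/x1z.png",cv2.resize(im[120:384],(800,412)))
for y in (.17,-.17,0):
  for ph in (0,.1,.2):
    f=np.array([-np.sin(ph),-np.cos(ph)])*.034; m=np.array([-np.cos(ph),np.sin(ph)])*.002
    print(y,ph,proj(p,B(-.093+m[0],y,.051+m[1])).round(1).tolist(),proj(p,B(-.093+f[0]+m[0],y,.051+f[1]+m[1])).round(1).tolist())
E
```

```text
-0.17 True [-0.1058 -0.1699  0.0225]
0 True [-0.1055 -0.0002  0.0226]
0.17 True [-0.105   0.1698  0.0229]
t 149.2 pos [0.3097 0.0511 0.1403] F [-1.2  0.4  0. ] op 0.00
0.17 0 [[405.8, 343.6]] [[390.6, 320.0]]
0.17 0.1 [[405.9, 343.8]] [[391.1, 317.7]]
0.17 0.2 [[405.9, 343.9]] [[391.8, 315.7]]
-0.17 0 [[69.6, 343.5]] [[89.2, 319.9]]
-0.17 0.1 [[69.5, 343.6]] [[88.5, 317.6]]
-0.17 0.2 [[69.4, 343.8]] [[87.7, 315.5]]
0 0 [[237.9, 343.5]] [[240.1, 320.0]]
0 0.1 [[237.9, 343.7]] [[240.0, 317.6]]
0 0.2 [[237.9, 343.9]] [[239.9, 315.6]]
```

View pics/x1.png

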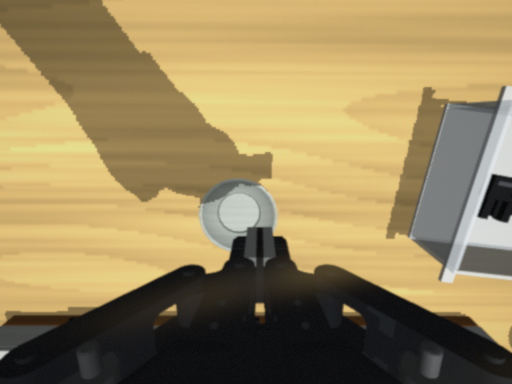

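View pics/x1t.png

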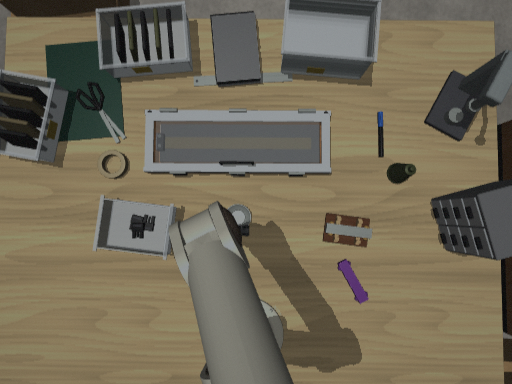

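```bash
python3 - <<'E'
from h import *
env.servo_line([.31,.05,.25],v=.2); st(); env.finish_job()
E
```

```text
t 151.3 pos [0.3098 0.05   0.2498] F [-0.5  0.6  0.7] op -0.00
the job is handed in; nothing more can be done
```

I finished the whole job and handed it in at about 151 s. One mishap along the way: the bar was knocked over once between the first and second lengths, and I repeated that turn.

- **Buckles:** All three were picked into the tub. The last top view shows them there and the panel clear.
- **Bar walk:** The bar rested at the end stop, then at length 2 (about 2 mm off). It landed about 5 mm short at length 3, so I shifted it and let it rest about where it belongs.
- **Mishap:** At the first turn, my hand probably caught the standing bar while regripping. The bar fell back over length 1 and I closed on nothing. My first re-lay left its end on top of the stop. I gripped it again, laid it flat against the stop, and did both turns properly.
- **Cradle:** The bar is back in its cradle, confirmed in the wrist and top views.
- **Cover:** I pushed it down slowly along its arc. The fingertip met resistance with the cover's top at 54 mm, the height it should have when shut.
- **Clips:** All three are folded down. A second, firmer press (18 N) lower on each flap stopped at the same place, so they are against the rail. The wrist image taken before that second press put them within about 0.1 rad of fully down.
- **Bystanders:** The cone, tape roll, marker and purple bar look unmoved in the last top view.

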